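# Unstrap the holder, tip and load the rim locks, strap it shut

### The job

First lift the slotted strap off the free bolt in front of the three-bay steel holder and swing it aside to the left. Two or three brass rim locks stand on edge on the bench: push each one over where it stands, without picking it up while it is on edge, so that it lies on its back with its turn knob up, and slide it, knob up, fully home into a bay (one lock to a bay, any bay, either end first). When all are home, swing the strap back across the front of the bays and let its slot drop over the free bolt so that it lies flat on the bench; do not shove or knock over the other things.

Things in the scene. Friction and masses are not known exactly. Their poses are not given: they have to be found in the camera images.
- lock0: brass rim lock, 0.35 kg, perhaps absent: case 100 x 50 x 18 mm (own x, y, z); steel knob bar 34 (x) x 12 (y) mm on the front, 26 mm proud, centred at x 0, y -8. Origin: middle of the back; +z out of the front (z = 18 mm; knob end 44). Starts on its -y long edge, own +y up, 50 mm tall, any heading; a light push high on the front lays it on its back; pushed the other way it leans on its knob.
- lock1: brass rim lock, 0.35 kg, perhaps absent: case 100 x 50 x 18 mm (own x, y, z); steel knob bar 34 (x) x 12 (y) mm on the front, 26 mm proud, centred at x 0, y -8. Origin: middle of the back; +z out of the front (z = 18 mm; knob end 44). Starts on its -y long edge, own +y up, 50 mm tall, any heading; a light push high on the front lays it on its back; pushed the other way it leans on its knob.
- lock2: brass rim lock, 0.35 kg, perhaps absent: case 100 x 50 x 18 mm (own x, y, z); steel knob bar 34 (x) x 12 (y) mm on the front, 26 mm proud, centred at x 0, y -8. Origin: middle of the back; +z out of the front (z = 18 mm; knob end 44). Starts on its -y long edge, own +y up, 50 mm tall, any heading; a light push high on the front lays it on its back; pushed the other way it leans on its knob.
- holder: steel holder fixed to the bench, 182 mm wide (y), 106 deep (x), open to -x. Origin on the bench, mid of the line of bay mouths; +x into the bays. Bays 54 mm wide, 100 deep, 59 apart, no floor: locks slide in on the bench. Walls 5 mm thick, 24 high, back 30 high. Lips 7 mm wide, 21 to 24 mm up, start 12 mm inside the mouths; the knob passes in the 40 mm gap between lips.
- bay0 (a point): point on the bench in the middle of the left bay (seen from the robot), 50 mm behind its mouth: where the origin of a lock fully home lies
- bay1 (a point): point on the bench in the middle of the middle bay (seen from the robot), 50 mm behind its mouth: where the origin of a lock fully home lies
- bay2 (a point): point on the bench in the middle of the right bay (seen from the robot), 50 mm behind its mouth: where the origin of a lock fully home lies
- strap: flat aluminium strap 256 x 32 x 6 mm, 0.15 kg, flat on the bench, at the start across the bay mouths, its slot over the free bolt. Origin on the axis of its 18 mm hole, at the underside; +x along the strap to its slotted end. The hole sits loosely (3 mm play) on the headed pivot bolt: the strap swings freely in the plane and its slotted end can be lifted 40 mm.
- strap_slot (a point): middle of the strap's slot, at the underside, 222 mm from the hole; the slot is 28 mm along the strap and 17 mm across
- strap_grip (a point): top of the strap's black grip, 125 mm from the hole: a bar 30 mm along the strap, 12 mm across, from 6 to 36 mm above the strap's underside
- pivot_bolt (a point): foot of the pivot bolt, at bench height, in front of the holder's left end (22 mm before the mouths, 111 mm left of the middle): shank 12 mm in diameter, head 26 mm in diameter from 22 to 30 mm above the bench
- free_bolt (a point): tip of the free bolt, a plain stud 12 mm in diameter, 16 mm tall, tapered at its tip, standing on the bench in front of the holder's right end (22 mm before the mouths, 222 mm from the pivot bolt)
- oil_tin: bystander: small blue tin, 52 mm across, 75 mm tall
- padlock: bystander: brass padlock standing, 45 x 22 x 70 mm
- euro_cylinder: bystander: brass door cylinder, 66 mm long, 33 mm tall
- spray: bystander: spray can, 60 mm across, 160 mm tall
Mind the look-alikes: they are no part of the job. What is shaped like the lock1 but turquoise is not meant. What is shaped like the lock0 but orange is not meant.

How it is judged:
By the outcome, as a careful person would: the job done as asked, in the order asked, and still so for the second after the job is handed in, with the robot touching nothing.
Of lock0, lock1, lock2 only 2 to 3 are there at a start; the rules pass over those that are not, and their reading is None.
At some moment in a run one of lock0, lock1, lock2 may be knocked a few centimetres aside while the robot is not near it.
Once in a run the grip may slacken for a moment while it holds something.
It also fails if it takes over 210 s, if anything falls off the work surface, if the arm or the gripper's body presses on something with over 40 N, if the wrist force passes 120 N, or if a joint passes its speed limit or range.

### The arm

A 7-joint arm with a two-finger parallel gripper is mounted at the origin on the work surface. World frame = base frame: x ahead of the robot, y to its left, z up, the work surface at z = 0. Lengths are in m, angles in rad, forces in N, time in s.
With the tool pointing down it reaches from about 0.425 to 0.875 m from the base axis. Payload 4.7 kg.
Tool frame: the origin (TCP) lies midway between the tips of the shut fingers; the grasp point (between the pads) lies 19 mm behind it; z points along the fingers, y is the line along which they close (so a half turn about z gives the same grasp; the last joint's range is limited). The gripper opens to 87 mm and grips with 3 to 60 N. Pads are 19 mm wide; open, the fingers measure 117 mm over their backs; the gripper's body (75 mm by 190 mm) begins 51 mm behind the grasp point.
Start: joints at [1.167, 0.321, -0.07, 1.45, 0.023, 1.371, -0.057], TCP at [0.264, -0.594, 0.223] pointing down, gripper open.
Joint ranges: [-2.86, 2.86], [-0.3, 2.09], [-1.38, 1.24], [0.06, 2.45], [-1.56, 4.7], [0.09, 2.05], [-2.69, 2.69]. Speed limits (rad/s): [2.57, 2.57, 3.14, 3.14, 3.14, 3.14, 3.14].

### API

Orientations are given as a rotation vector (axis times angle).
In Python, from bench import ctrl gives the robot as it stands. The module is installed in compiled form; this text tells all that it offers.
- The arm moves only by the shell command python3 -m handwheel 'ROWS' [FORCE]. ROWS is JSON, a list of rows, each a list of 7 numbers: the finger opening in m, from 0 to 0.087, then the shift along the tool's x, y, z in m, then the turn, a rotation vector about the tool's x, y, z in degrees. A call has 1 to 12 rows; each row shifts and turns the commanded pose from where the row before left it, along the tool's axes as they then stand; what a row does not reach is not made up. A row lasts 1/8 s, in which the tool goes at most 62.5 mm and 10.7 degrees, less where a joint would pass 70% of its speed; a pose out of reach is approached as far as the arm can. A call is refused whole if a number of a shift passes 0.0625 or a number of a turn 10.7, either way. A call with a gripper value outside its range is refused whole. The fingers move at their own pace and stop on an object; FORCE is the grip in N (left out, the last holds). Time passes only in rows, so rows that do not move let the fingers close. It gives the time, the measured TCP pose, the force, the opening and the grip force at its end, in the units of the state.
- ctrl.get_state(): the state, without advancing time (a new reading comes with each control period).
- ctrl.get_image(name): name is "scene" or "top"; returns (picture, depth): 400x640x3 uint8, blue, green, red; 400x640 float32, m along the optical axis (not along the pixel's ray), 0 where there is no reading.
- ctrl.camera_info(name): a dict with "intrinsics" (3x3 intrinsics, pixels), "D" ([k1, k2, p1, p2, k3] as OpenCV has them; the pictures are not rectified), "R" (3x3) and "t" (3): a world point X has camera coordinates R X + t. Camera axes: x right, y down, z forward; pixel columns grow to the right and rows downward; lengths in m; the calibration is good to about 2 mm. A picture is of the moment at which its call begins. camera_info takes no time and is no camera call.
- ctrl.close_job(): hands the job in; it is judged then, once.
The state is a dict: "time": time; "joint_positions": joint angles; "qd": joint speeds; "joint_torque": joint torques, N m; "position": TCP position; "tool_rot": TCP orientation; "ft_force": force on the tool from outside, world axes, zero at the start; "torque": the same for the moment, N m; "grip_width": opening from 0.0 (shut) to 1.0 (fully open); "grip_force": force on a finger pad.
Only numpy, scipy, OpenCV 4.12 (cv2) and the standard library are available. Lean on these libraries where they do the work, as an engineer would, in place of code of your own. Each camera call takes 0.05 s, during which the arm holds its last target. There are 200 camera calls.

## Working session

There is one attempt and no reset: what is moved stays moved. The work goes in short steps, Python scripts to look and compute and a shell command to move; the robot and the scene stay as the last step left them, time stands still between calls to the robot, and variables do not carry over. Pictures are saved under pics/ and viewed, at most 14 in all, crops included, and the job is handed in when it is done.

```bash
mkdir -p pics
cat > h.py <<'E'
import numpy as np, cv2
from bench import ctrl
from scipy.spatial.transform import Rotation as Rn
def shot(n,fn=None):
    im,d=ctrl.get_image(n)
    if fn: cv2.imwrite('pics/'+fn,im)
    np.savez('/tmp/'+n+'.npz',im=im,d=d); return im,d
def rays(n,pts):
    c=ctrl.camera_info(n); p=cv2.undistortPoints(np.array(pts,float).reshape(-1,1,2),np.array(c['intrinsics']),np.array(c['D'])).reshape(-1,2)
    R=np.array(c['R']);t=np.array(c['t']); return R,t,np.c_[p,np.ones(len(p))]
def atz(n,pts,z):
    "pixels -> world at known height"
    R,t,p=rays(n,pts); C=-R.T@t; D=p@R; z=np.broadcast_to(z,len(p)); return C+D*((z-C[2])/D[:,2])[:,None]
def bydepth(n,pts):
    d=np.load('/tmp/'+n+'.npz')['d']; R,t,p=rays(n,pts)
    z=np.array([np.median(d[int(v)-1:int(v)+2,int(u)-1:int(u)+2]) for u,v in pts]); return (p*z[:,None]-t)@R
def cloud(n):
    d=np.load('/tmp/'+n+'.npz')['d']; v,u=np.mgrid[0:400,0:640]
    R,t,p=rays(n,np.c_[u.ravel(),v.ravel()]); return ((p*d.reshape(-1,1)-t)@R).reshape(400,640,3)
def st():
    s=ctrl.get_state(); R=Rn.from_rotvec(s['tool_rot']).as_matrix()
    print('t',round(s['time'],2),'p',np.round(s['position'],4),'x',np.round(R[:,0],3),'y',np.round(R[:,1],3),'z',np.round(R[:,2],3),'F',np.round(s['ft_force'],1),'g',round(s['grip_width']*.087,4),round(s['grip_force'],1)); return s,R
E
python3 - <<'E'
from h import *
shot('top','top0.png');shot('scene','scene0.png');st()
for n in('top','scene'):
    c=ctrl.camera_info(n);R=np.array(c['R']);print(n,-R.T@np.array(c['t']),R[2])
E
```

```text
t 0.1 p [ 0.2635 -0.5937  0.2216] x [ 0.914  0.406 -0.   ] y [ 0.406 -0.914 -0.002] z [-0.001  0.001 -1.   ] F [ 0.  -0.7  0.2] g 0.0868 0.0
top [0.41500704 0.01977512 1.6013388 ] [ 0.08217256  0.00748406 -0.99659002]
scene [0.89700905 0.39783499 0.7932357 ] [-0.40266482 -0.40465128 -0.82104713]
```

View pics/top0.png

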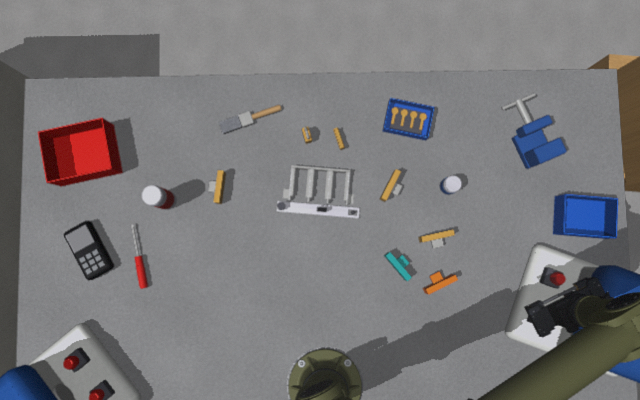

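View pics/scene0.png

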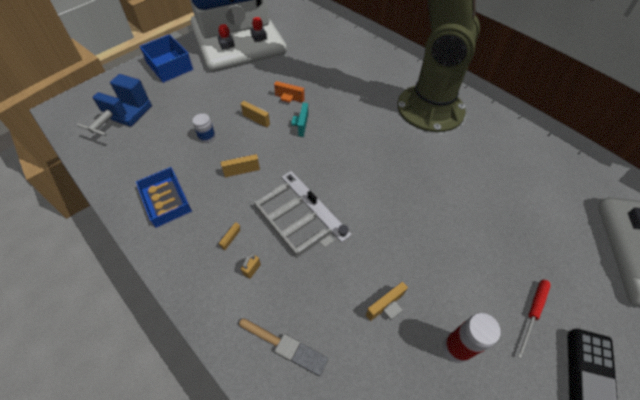

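Run:
```python
from h import *
z=np.load('/tmp/top.npz');im=z['im']
cv2.imwrite('pics/crop0.png',cv2.resize(im[155:305,205:470],None,fx=3,fy=3,interpolation=cv2.INTER_CUBIC))
P=cloud('top');hsv=cv2.cvtColor(im,cv2.COLOR_BGR2HSV)
print('bench z',np.median(P[250:300,250:350,2]))
m=((hsv[...,0]>14)&(hsv[...,0]<28)&(hsv[...,1]>120)).astype(np.uint8)
n,l,s,c=cv2.connectedComponentsWithStats(m)
for i in range(1,n):
    if s[i,4]<25 or c[i,1]<100: continue
    q=P[l==i]; q=q[q[:,2]>.04] if (q[:,2]>.04).sum()>20 else q
    r=cv2.minAreaRect((q[:,:2]*1000).astype(np.float32));print(np.round(c[i]),s[i,4],'pts',len(q),'ctr',np.round(r[0],1),np.round(r[1],1),'deg',round(r[2],1),'z',np.round(np.percentile(q[:,2],[5,50,95]),3))
```

```text
bench z -0.00040173826811868866
[633. 109.] 62 pts 62 ctr [  922.5 -1181.9] [73.2 12.9] deg 2.4 z [-0.325 -0.305 -0.269]
[394. 114.] 55 pts 55 ctr [ 826.4 -231.1] [16.4 49.9] deg 84.1 z [0.004 0.012 0.016]
[403. 116.] 60 pts 60 ctr [ 625.2 -130.2] [ 25.8 515.7] deg 57.4 z [0.005 0.012 0.017]
[413. 118.] 60 pts 60 ctr [ 620.9 -145.5] [ 27.6 527.3] deg 54.2 z [0.006 0.012 0.019]
[422. 120.] 51 pts 51 ctr [ 807.3 -317.1] [15.8 49. ] deg 80.3 z [0.007 0.011 0.018]
[307. 136.] 55 pts 21 ctr [766.5  45.3] [38.4 19.9] deg 10.5 z [0.04  0.042 0.047]
[339. 138.] 93 pts 93 ctr [754.8 -54.2] [62.4 13.6] deg 17.1 z [0.025 0.032 0.038]
[219. 187.] 212 pts 177 ctr [504.9 192.8] [380.6  85.3] deg 49.9 z [0.043 0.049 0.055]
[390. 185.] 198 pts 187 ctr [ 519.9 -118.8] [ 40.9 345.2] deg 43.9 z [0.043 0.049 0.056]
[437. 235.] 193 pts 187 ctr [ 448.5 -343.7] [16.6 99.3] deg 11.7 z [0.045 0.05  0.055]
```

View pics/crop0.png

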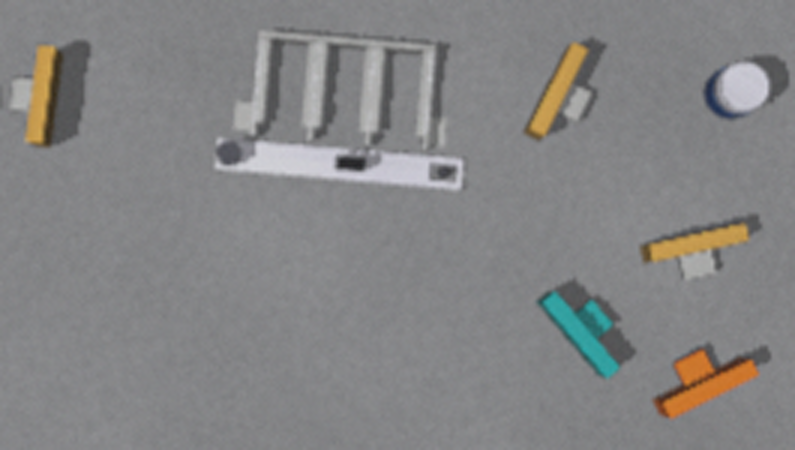

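Run:
```python
from h import *
f=lambda L:[((u+.5)/3-.5+205,(v+.5)/3-.5+155) for u,v in L]
def pr(k,a): print(k,np.round(a*1000,1).tolist())
pr('pivot',atz('top',f([(230,153)]),.030));pr('free',atz('top',f([(444,172)]),.016));pr('grip',atz('top',f([(350,161)]),.036))
pr('strap corners',atz('top',f([(217,139),(462,157),(462,188),(216,170)]),.006))
pr('holder back outer corners',atz('top',f([(262,31),(437,43)]),.030))
pr('holder fronts',atz('top',f([(262,134),(312,138),(371,145),(428,146)]),.024))
im=np.load('/tmp/top.npz')['im'];hsv=cv2.cvtColor(im,cv2.COLOR_BGR2HSV)
m=((hsv[...,0]>14)&(hsv[...,0]<28)&(hsv[...,1]>100)&(hsv[...,2]>150)).astype(np.uint8)
n,l,s,c=cv2.connectedComponentsWithStats(m)
for i in range(1,n):
    if s[i,4]<100 or c[i,1]<150: continue
    v,u=np.where(l==i);w=atz('top',np.c_[u,v],.05)[:,:2]*1000
    r=cv2.minAreaRect(w.astype(np.float32));print(np.round(c[i]),len(u),'ctr',np.round(r[0],1),np.round(r[1],1),round(r[2],1),'corners',np.round(cv2.boxPoints(r)).tolist())
for nm,p in dict(tin=(742,86),turqA=(552,297),turqB=(610,372),orA=(664,410),orB=(755,366)).items(): pr(nm,atz('top',f([p]),.075 if nm=='tin' else .05))
```

```text
pivot [[546.7, 125.0, 30.0]]
free [[524.9, -94.1, 16.0]]
grip [[536.2, 2.6, 36.0]]
strap corners [[563.5, 139.9, 6.0], [540.9, -113.8, 6.0], [508.7, -113.1, 6.0], [531.3, 141.3, 6.0]]
holder back outer corners [[672.1, 90.8, 30.0], [656.8, -88.8, 30.0]]
holder fronts [[566.3, 92.3, 24.0], [561.4, 41.1, 24.0], [553.2, -19.3, 24.0], [551.3, -77.7, 24.0]]
[391. 184.] 178 ctr [ 604.9 -208.7] [17.1 98.7] 61.1 corners [[558.0, -192.0], [644.0, -240.0], [652.0, -225.0], [566.0, -177.0]]
[218. 186.] 169 ctr [608.2 316.3] [15.8 99.2] 82.4 corners [[558.0, 315.0], [656.0, 302.0], [658.0, 318.0], [560.0, 331.0]]
[437. 235.] 193 ctr [ 448.3 -345. ] [17.5 98.7] 11.6 corners [[430.0, -298.0], [450.0, -395.0], [467.0, -392.0], [447.0, -295.0]]
tin [[602.0, -387.8, 75.0]]
turqA [[395.7, -197.0, 50.0]]
turqB [[320.4, -252.7, 50.0]]
orA [[282.2, -305.2, 50.0]]
orB [[324.2, -397.1, 50.0]]
```

```bash
cat >> h.py <<'E'
def go(x,y,z,yaw,n=1):
    "yaw: deg of tool x (tool down). prints turn about tool z still needed and shift in the axes after that turn, mm"
    s,R=st(); y0=np.degrees(np.arctan2(R[1,0],R[0,0])); a=np.radians(yaw)
    T=np.array([[np.cos(a),np.sin(a),0],[np.sin(a),-np.cos(a),0],[0,0,-1]])
    D=np.degrees(Rn.from_matrix(R.T@T).as_rotvec()); d=T.T@(np.array([x,y,z])-np.array(s['position'])*1000)
    print('q',np.round(s['joint_positions'],2),'yaw',round(y0,2),'turn',np.round(D,2),'shift',np.round(d,1),'per row',np.round(d/n,1))
E
python3 -m handwheel '[[0.087,0,0,0,0,0,-10.2],[0.087,0,0,0,0,0,-10.2],[0.06,0,0,0,0,0,-10.2],[0.04,0,0,0,0,0,-10.2],[0.03,0,0,0,0,0,-10.2],[0.026,0,0,0,0,0,-10.2]]'
python3 -m handwheel '[[0.026,0.051,0.018,0.01,0,0,0],[0.026,0.051,0.018,0.01,0,0,0],[0.026,0.051,0.018,0.01,0,0,0],[0.026,0.051,0.018,0.01,0,0,0],[0.026,0.051,0.018,0.01,0,0,0],[0.026,0.051,0.018,0.01,0,0,0],[0.026,0.051,0.018,0.01,0,0,0],[0.026,0.051,0.018,0.01,0,0,0],[0.026,0.051,0.018,0.01,0,0,0],[0.026,0.051,0.018,0.01,0,0,0],[0.026,0.051,0.018,0.01,0,0,0],[0.026,0,0,0,0,0,0]]'
python3 -c "
from h import *
go(535.7,2,20,85)"
```

```text
time: 0.85
position: [0.2636, -0.5938, 0.2219]
tool_rot: [-2.307, -2.131, -0.001]
ft_force: [-0.5, -0.6, -0.6]
grip_width: 0.628
grip_force: 0.0
time: 2.35
position: [0.5089, -0.0464, 0.1118]
tool_rot: [-2.303, -2.133, -0.002]
ft_force: [-0.1, -0.4, 0.4]
grip_width: 0.298
grip_force: 0.0
t 2.35 p [ 0.5089 -0.0464  0.1118] x [0.076 0.997 0.003] y [ 0.997 -0.076 -0.001] z [-0.001  0.003 -1.   ] F [-0.1 -0.4  0.4] g 0.0259 0.0
q [ 0.67  0.17 -0.68  1.91  0.11  1.11 -0.13] yaw 85.62 turn [-0.06 -0.16  0.62] shift [50.6 22.5 91.8] per row [50.6 22.5 91.8]
```

```bash
python3 -m handwheel '[[0.026,0.025,0.011,0.015,0,0,0.6],[0.026,0.0255,0.0115,0.015,0,0,0],[0.026,0,0,0.03,0,0,0],[0.026,0,0,0.02,0,0,0],[0.026,0,0,0.01,0,0,0],[0.026,0,0,0.002,0,0,0]]'
python3 - <<'E'
from h import *
go(535.7,2,20,85)
im,d=shot('scene');cv2.imwrite('pics/s1.png',cv2.resize(im[150:270,240:400],None,fx=4,fy=4))
E
```

```text
time: 3.1
position: [0.5329, -0.0044, 0.0193]
tool_rot: [-2.323, -2.11, 0.007]
ft_force: [-5.3, 0.5, 0.3]
grip_width: 0.301
grip_force: 2.6
t 3.1 p [ 0.5329 -0.0044  0.0193] x [ 0.096  0.995 -0.001] y [ 0.995 -0.096 -0.005] z [-0.005 -0.    -1.   ] F [-5.3  0.5  0.3] g 0.0262 2.6
q [ 0.54  0.35 -0.66  1.93  0.26  0.95 -0.34] yaw 84.48 turn [-0.31  0.05 -0.52] shift [ 6.6  2.2 -0.7] per row [ 6.6  2.2 -0.7]
```

View pics/s1.png

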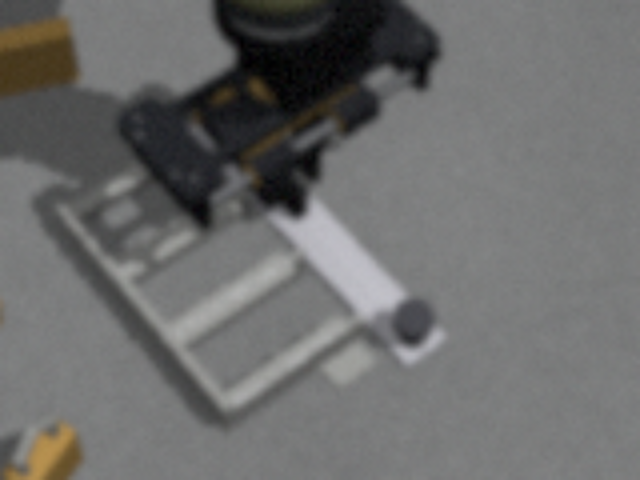

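```bash
python3 -m handwheel '[[0.026,0,0,-0.015,0,0,0],[0.026,0,0,0,0,0,0],[0.026,0,0,0,0,0,0]]'
python3 - <<'E'
from h import *
go(535.7,2,20,85)
E
```

```text
time: 3.52
position: [0.5368, -0.0039, 0.0368]
tool_rot: [2.323, 2.111, 0.003]
ft_force: [0.0, -0.1, -0.4]
grip_width: 0.302
grip_force: 0.0
t 3.52 p [ 0.5368 -0.0039  0.0368] x [ 0.095  0.995 -0.   ] y [ 0.995 -0.095  0.003] z [ 0.003 -0.001 -1.   ] F [ 0.  -0.1 -0.4] g 0.0263 0.0
q [ 0.55  0.33 -0.67  1.92  0.24  0.98 -0.33] yaw 84.53 turn [ 0.18  0.02 -0.47] shift [ 5.7 -1.6 16.8] per row [ 5.7 -1.6 16.8]
```

```bash
python3 -m handwheel '[[0.022,0.0057,-0.0016,0,0,0,-0.5],[0.022,0,0,0.005,0,0,0],[0.022,0,0,0.005,0,0,0],[0.022,0,0,0.006,0,0,0],[0.022,0,0,0,0,0,0]]'
python3 -c "
from h import *
go(535.7,2,20,85)"
```

```text
time: 4.15
position: [0.5338, 0.0021, 0.0187]
tool_rot: [-2.315, -2.122, 0.002]
ft_force: [0.6, -0.0, 0.7]
grip_width: 0.25
grip_force: 0.0
t 4.15 p [0.5338 0.0021 0.0187] x [0.087 0.996 0.   ] y [ 0.996 -0.087 -0.002] z [-0.002  0.    -1.   ] F [ 0.6 -0.   0.7] g 0.0217 0.0
q [ 0.53  0.35 -0.67  1.93  0.26  0.95 -0.35] yaw 85.04 turn [-0.09 -0.    0.04] shift [ 0.1  1.9 -1.3] per row [ 0.1  1.9 -1.3]
```

```bash
python3 -m handwheel '[[0,0,0,0,0,0,0],[0,0,0,0,0,0,0],[0,0,0,0,0,0,0]]' 25
python3 -c "
from h import *
go(535.7,2,20,85)"
```

```text
time: 4.53
position: [0.5347, 0.0022, 0.0197]
tool_rot: [2.315, 2.123, 0.0]
ft_force: [0.7, -0.2, -0.3]
grip_width: 0.135
grip_force: 25.0
t 4.53 p [0.5347 0.0022 0.0197] x [ 0.086  0.996 -0.   ] y [ 0.996 -0.086  0.001] z [ 0.001 -0.    -1.   ] F [ 0.7 -0.2 -0.3] g 0.0117 25.0
q [ 0.53  0.35 -0.67  1.93  0.26  0.95 -0.35] yaw 85.04 turn [0.03 0.01 0.04] shift [-0.1  1.  -0.3] per row [-0.1  1.  -0.3]
```

```bash
python3 -m handwheel '[[0,0,0,-0.003,0,0,0],[0,0,0,-0.003,0,0,0],[0,0.001,0,-0.005,0,-2.3,0],[0,0.001,0,-0.005,0,-2.3,0],[0,0.001,0,-0.005,0,-2.4,0],[0,0,0,0,0,0,0]]'
python3 - <<'E'
from h import *
go(535.7,2,20,85)
im,d=shot('scene');cv2.imwrite('pics/s2.png',cv2.resize(im[150:270,240:400],None,fx=4,fy=4))
E
```

```text
time: 5.28
position: [0.5351, 0.0069, 0.0409]
tool_rot: [2.25, 2.067, -0.136]
ft_force: [-0.6, 0.6, -1.6]
grip_width: 0.139
grip_force: 25.0
t 5.28 p [0.5351 0.0069 0.0409] x [ 0.084  0.989 -0.122] y [ 0.996 -0.084  0.001] z [-0.009 -0.121 -0.993] F [-0.6  0.6 -1.6] g 0.0121 25.0
q [ 0.43  0.33 -0.65  1.9   0.37  1.04 -0.49] yaw 85.16 turn [0.06 6.98 0.16] shift [-4.8  1.  20.9] per row [-4.8  1.  20.9]
```

View pics/s2.png

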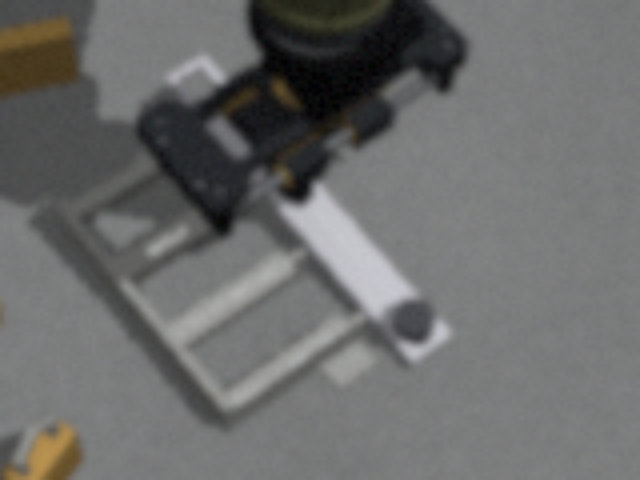

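```bash
python3 -m handwheel '[[0,0.0009,-0.0105,-0.0001,0.6,0,5],[0,0.0009,-0.0105,-0.0001,0.6,0,5],[0,0.0009,-0.0105,-0.0001,0.6,0,5],[0,0.0009,-0.0105,-0.0001,0.6,0,5],[0,0,0,0,0,0,0]]'
python3 - <<'E'
from h import *
s,R=st();print(np.linalg.norm(np.array(s['position'])[:2]-[.5467,.125]),s['joint_positions'])
E
```

```text
time: 5.95
position: [0.4942, 0.0179, 0.0401]
tool_rot: [2.592, 1.649, -0.158]
ft_force: [0.7, 0.3, -1.8]
grip_width: 0.135
grip_force: 25.0
t 5.95 p [0.4942 0.0179 0.0401] x [ 0.421  0.899 -0.122] y [ 0.906 -0.424  0.   ] z [-0.051 -0.111 -0.993] F [ 0.7  0.3 -1.8] g 0.0118 25.0
0.11926324441333021 [ 0.39680123  0.27338156 -0.62315209  1.96165741  0.2953932   1.05098079
 -0.81188598]
```

```bash
python3 -m handwheel '[[0,0.0012,-0.0167,-0.0001,1,0,8],[0,0.0012,-0.0167,-0.0001,1,0,8],[0,0.0012,-0.0167,-0.0001,1,0,8],[0,0.0012,-0.0167,-0.0001,1,0,8],[0,0,0,0,0,0,0]]'
python3 - <<'E'
from h import *
s,R=st();print(np.linalg.norm(np.array(s['position'])[:2]-[.5467,.125]),s['joint_positions'])
E
```

```text
time: 6.58
position: [0.4451, 0.0621, 0.0401]
tool_rot: [2.976, 0.877, -0.181]
ft_force: [0.3, -0.4, -1.0]
grip_width: 0.138
grip_force: 25.0
t 6.58 p [0.4451 0.0621 0.0401] x [ 0.834  0.539 -0.121] y [ 0.542 -0.84  -0.001] z [-0.102 -0.065 -0.993] F [ 0.3 -0.4 -1. ] g 0.012 25.0
0.11945357924853725 [ 0.32232232  0.21223266 -0.59661252  2.02279183  0.17636296  1.06636934
 -1.36306576]
```

```bash
python3 -m handwheel '[[0,0.0012,-0.0167,-0.0001,1,0,8],[0,0.0012,-0.0167,-0.0001,1,0,8],[0,0.0012,-0.0167,-0.0001,1,0,8],[0,0.0012,-0.0167,-0.0001,1,0,8],[0,0.0012,-0.0167,-0.0001,1,0,8],[0,0.0012,-0.0167,-0.0001,1,0,8],[0,0.0012,-0.0167,-0.0001,1,0,8],[0,0,0,0,0,0,0]]'
python3 - <<'E'
from h import *
s,R=st();print(np.linalg.norm(np.array(s['position'])[:2]-[.5467,.125]),s['joint_positions'])
E
```

```text
time: 7.58
position: [0.4374, 0.1743, 0.04]
tool_rot: [-3.043, 0.633, 0.186]
ft_force: [-1.0, 0.1, -1.2]
grip_width: 0.135
grip_force: 25.0
t 7.58 p [0.4374 0.1743 0.04  ] x [ 0.91  -0.396 -0.122] y [-0.399 -0.917 -0.003] z [-0.111  0.052 -0.992] F [-1.   0.1 -1.2] g 0.0117 25.0
0.11990009828297896 [ 0.14417731  0.2333058  -0.55719764  1.99534484  0.03632984  1.02947141
 -2.40671915]
```

```bash
python3 -m handwheel '[[0,-0.001,0,0.005,0,2.4,0],[0,-0.001,0,0.005,0,2.3,0],[0,-0.001,0,0.005,0,2.3,0],[0,0,0,0.003,0,0,0],[0,0,0,0.003,0,0,0],[0,0,0,0,0,0,0]]'
python3 - <<'E'
from h import *
st()
E
python3 -m handwheel '[[0.02,0,0,0,0,0,0],[0.026,0,0,0,0,0,0],[0.026,0,0,-0.02,0,0,0],[0.026,0,0,-0.04,0,0,0],[0.026,0,0,-0.06,0,0,0],[0.026,0,0,0,0,0,0]]'
python3 - <<'E'
from h import *
s,R=st();shot('top','top1.png')
im,d=shot('top');cv2.imwrite('pics/t1.png',cv2.resize(im[140:320,190:470],None,fx=2.8,fy=2.8,interpolation=cv2.INTER_CUBIC))
E
```

```text
time: 8.32
position: [0.4333, 0.1754, 0.0196]
tool_rot: [-3.072, 0.647, 0.001]
ft_force: [-0.6, -0.6, 4.0]
grip_width: 0.134
grip_force: 25.0
t 8.32 p [0.4333 0.1754 0.0196] x [ 0.915 -0.403 -0.001] y [-0.403 -0.915 -0.002] z [-0.     0.002 -1.   ] F [-0.6 -0.6  4. ] g 0.0117 25.0
time: 9.07
position: [0.4363, 0.1772, 0.144]
tool_rot: [-3.068, 0.646, -0.013]
ft_force: [0.3, -0.7, -0.5]
grip_width: 0.298
grip_force: 0.0
t 9.07 p [0.4363 0.1772 0.144 ] x [ 0.915 -0.403  0.007] y [-0.403 -0.915 -0.008] z [ 0.01   0.005 -1.   ] F [ 0.3 -0.7 -0.5] g 0.026 0.0
```

View pics/t1.png

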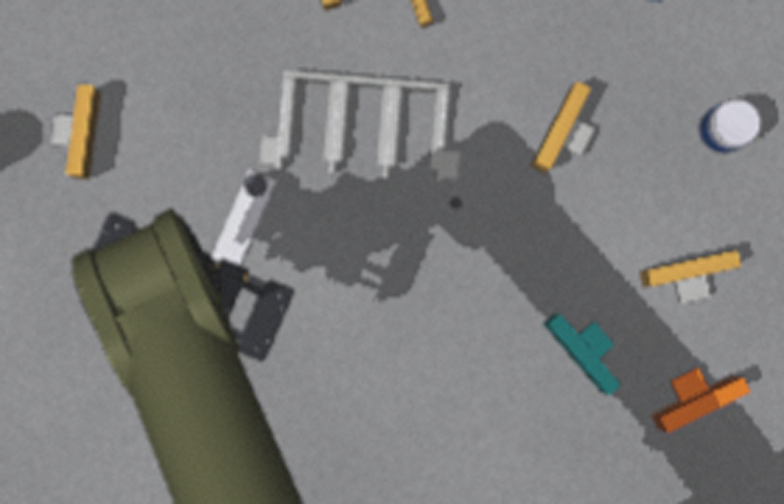

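```bash
python3 -m handwheel '[[0,0,0,0,0,0,-10.6],[0,0,0,0,0,0,-10.6],[0,0,0,0,0,0,-10.6],[0,0,0,0,0,0,-10.6],[0,0,0,0,0,0,-10.6],[0,0,0,0,0,0,-10.6],[0,0,0,0,0,0,-10.6],[0,0,0,0,0,0,-10.6],[0,0,0,0,0,0,-10.6],[0,0,0,0,0,0,-10.6]]'
python3 - <<'E'
from h import *
print(atz('top',[(153,196)],.16)*1000)
P=cloud('top');q=P[180:212,138:178].reshape(-1,3);q=q[q[:,2]>.1];print(q.min(0),q.max(0))
a=np.radians(82.5);n=np.array([.13,.9915]);c=np.array([608.2,316.3])+28*n;print(c)
go(*c,80,82.5,5)
E
```

```text
time: 10.42
position: [0.4315, 0.1753, 0.1373]
tool_rot: [-2.358, -2.07, 0.002]
ft_force: [-0.2, -0.4, 0.3]
grip_width: 0.007
grip_force: 0.0
[[568.77467829 478.85219222 160.        ]]
[0.41500704 0.01977512 0.10014376] [0.60228184 0.51010148 1.6013388 ]
[611.84  344.062]
t 10.43 p [0.4315 0.1753 0.1373] x [0.129 0.992 0.001] y [ 0.992 -0.129 -0.004] z [-0.004  0.002 -1.   ] F [-0.2 -0.4  0.3] g 0.0006 0.0
q [ 0.15  0.02 -0.59  1.98  0.01  1.15 -0.57] yaw 82.58 turn [-0.22 -0.08  0.08] shift [190.9 156.8  57.3] per row [38.2 31.4 11.5]
```

```bash
python3 -m handwheel '[[0,0.038,0.031,0.004,0,0,0],[0,0.038,0.031,0.004,0,0,0],[0,0.038,0.031,0.01,0,0,0],[0,0.038,0.031,0.01,0,0,0],[0,0.038,0.031,0.01,0,0,0],[0,0,0,0,0,0,0]]'
python3 - <<'E'
from h import *
go(611.84,344.06,40,82.5)
E
```

```text
time: 11.18
position: [0.6107, 0.3448, 0.0958]
tool_rot: [-2.36, -2.064, 0.007]
ft_force: [-0.6, -0.5, -0.4]
grip_width: 0.006
grip_force: 0.0
t 11.18 p [0.6107 0.3448 0.0958] x [0.133 0.991 0.001] y [ 0.991 -0.133 -0.008] z [-0.008  0.002 -1.   ] F [-0.6 -0.5 -0.4] g 0.0005 0.0
q [-0.14  0.58 -0.59  1.43  0.32  1.23 -0.89] yaw 82.34 turn [-0.46 -0.05 -0.16] shift [-0.5  1.3 55.8] per row [-0.5  1.3 55.8]
```

```bash
python3 -m handwheel '[[0,0,0,0.03,0,0,0],[0,0,0,0.025,0,0,0],[0,-0.004,0,0,0,0,0],[0,-0.004,0,0,0,0,0],[0,-0.004,0,0,0,0,0],[0,-0.004,0,0,0,0,0],[0,-0.004,0,0,0,0,0]]'
python3 -m handwheel '[[0,-0.004,0,0,0,0,0],[0,-0.004,0,0,0,0,0],[0,-0.004,0,0,0,0,0]]'
python3 - <<'E'
from h import *
st();im,d=shot('scene');cv2.imwrite('pics/s3.png',cv2.resize(im[180:360,290:530],None,fx=3,fy=3))
E
```

```text
time: 12.05
position: [0.6097, 0.3232, 0.0473]
tool_rot: [-2.366, -2.064, -0.004]
ft_force: [0.7, -0.2, -0.4]
grip_width: 0.01
grip_force: 0.1
time: 12.42
position: [0.6077, 0.3111, 0.0466]
tool_rot: [-2.366, -2.064, -0.002]
ft_force: [-0.4, 0.4, 2.2]
grip_width: 0.008
grip_force: 1.2
t 12.43 p [0.6077 0.3111 0.0466] x [0.136 0.991 0.002] y [ 0.991 -0.136 -0.001] z [-0.     0.002 -1.   ] F [-0.4  0.4  2.2] g 0.0007 1.2
```

View pics/s3.png

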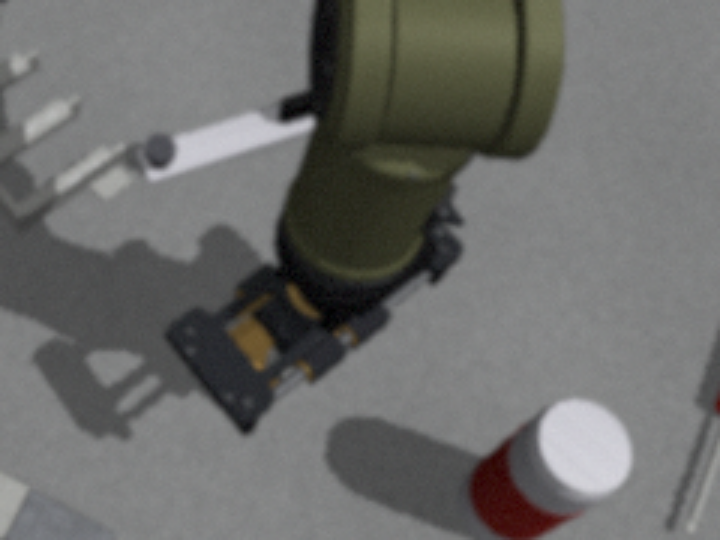

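```bash
python3 -m handwheel '[[0,-0.004,0,0,0,0,0],[0,-0.004,0,0,0,0,0],[0,-0.004,0,0,0,0,0],[0,0,0,0,0,0,0]]'
python3 -c "
from h import *
st()"
python3 -m handwheel '[[0,0,0,-0.04,0,0,0],[0,-0.04,-0.06,-0.04,0,0,0],[0,-0.04,-0.06,0,0,0,0],[0,-0.04,-0.06,0,0,0,0]]'
python3 - <<'E'
from h import *
st();im,d=shot('top');cv2.imwrite('pics/t2.png',cv2.resize(im[140:300,170:450],None,fx=2.8,fy=2.8,interpolation=cv2.INTER_CUBIC))
E
```

```text
time: 12.98
position: [0.6062, 0.2988, 0.0466]
tool_rot: [-2.367, -2.064, -0.002]
ft_force: [-0.1, -0.8, 1.3]
grip_width: 0.001
grip_force: 0.7
t 12.97 p [0.6062 0.2988 0.0466] x [0.136 0.991 0.002] y [ 0.991 -0.136 -0.   ] z [-0.     0.002 -1.   ] F [-0.1 -0.8  1.3] g 0.0001 0.7
time: 13.48
position: [0.4428, 0.2208, 0.1166]
tool_rot: [-2.365, -2.065, -0.004]
ft_force: [-0.1, -0.6, 1.7]
grip_width: 0.005
grip_force: 0.0
t 13.47 p [0.4428 0.2208 0.1166] x [0.135 0.991 0.003] y [ 0.991 -0.135 -0.   ] z [ 0.     0.003 -1.   ] F [-0.1 -0.6  1.7] g 0.0004 0.0
```

View pics/t2.png

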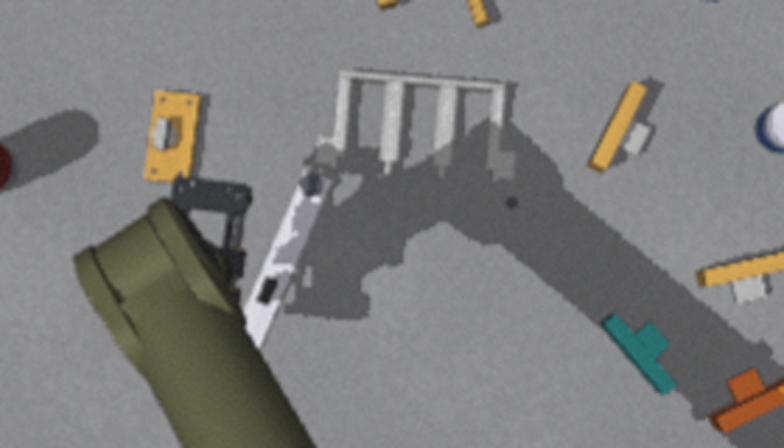

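```bash
cat >> h.py <<'E'
def brass(z,win,n='top'):
    "minAreaRect of brass blobs in pixel window (u0,v0,u1,v1), at height z"
    im=np.load('/tmp/'+n+'.npz')['im'];hsv=cv2.cvtColor(im,cv2.COLOR_BGR2HSV)
    m=((hsv[...,0]>14)&(hsv[...,0]<28)&(hsv[...,1]>100)&(hsv[...,2]>140)).astype(np.uint8)
    u0,v0,u1,v1=win;k=np.zeros_like(m);k[v0:v1,u0:u1]=1
    N,l,s,c=cv2.connectedComponentsWithStats(m*k)
    for i in range(1,N):
        if s[i,4]<60: continue
        v,u=np.where(l==i);w=atz(n,np.c_[u,v],z)[:,:2]*1000;r=cv2.minAreaRect(w.astype(np.float32));b=cv2.boxPoints(r)
        e=b[1]-b[0];f=b[2]-b[1];e=e if np.hypot(*e)>np.hypot(*f) else f
        print('px',np.round(c[i]),len(u),'ctr',np.round(r[0],1),'size',np.round(r[1],1),'long axis deg',round(np.degrees(np.arctan2(e[1],e[0]))%180,1))
E
python3 - <<'E'
from h import *
brass(.018,(200,150,260,220));brass(.05,(360,150,480,260))
f=lambda L:[((u+.5)/2.8-.5+170,(v+.5)/2.8-.5+140) for u,v in L]
print(np.round(atz('top',f([(154,90),(201,93),(191,182),(146,178)]),.018)*1000))
P=cloud('top');q=P[160:215,210:245].reshape(-1,3);q=q[(q[:,2]>.037)&(q[:,2]<.05)];print(len(q),q.mean(0),q.min(0),q.max(0))
E
```

```text
px [231. 188.] 376 ctr [603.8 281.5] size [50.  99.9] long axis deg 172.4
px [391. 184.] 200 ctr [ 605.7 -208.8] size [ 17.6 100. ] long axis deg 152.2
px [437. 235.] 194 ctr [ 448.3 -345. ] size [17.5 98.7] long axis deg 101.6
[[656. 301.  18.]
 [652. 249.  18.]
 [553. 260.  18.]
 [558. 310.  18.]]
41 [0.60598584 0.29043049 0.04341429] [0.59002198 0.2827292  0.037561  ] [0.62133371 0.29655735 0.04983042]
```

```bash
python3 -m handwheel '[[0.034,0,0,0,0,0,-10],[0.034,0,0,0,0,0,-10],[0.034,0,0,0,0,0,-10],[0.034,0,0,0,0,0,-10],[0.034,0,0,0,0,0,-10],[0.034,0,0,0,0,0,-10],[0.034,0,0,0,0,0,-10],[0.034,0,0,0,0,0,-10],[0.034,0,0,0,0,0,-10],[0.034,0,0,0,0,0,0]]'
python3 - <<'E'
from h import *
go(604.9,289.4,70,172.4,4)
E
```

```text
time: 14.78
position: [0.4444, 0.2213, 0.1166]
tool_rot: [-0.216, -3.134, -0.005]
ft_force: [0.5, 0.1, -0.8]
grip_width: 0.389
grip_force: 0.0
t 14.78 p [0.4444 0.2213 0.1166] x [-0.991  0.137  0.001] y [0.137 0.991 0.003] z [-0.     0.003 -1.   ] F [ 0.5  0.1 -0.8] g 0.0338 0.0
q [ 0.25  0.14 -0.81  1.93  0.11  1.11  0.83] yaw 172.12 turn [ 0.16 -0.04 -0.28] shift [-150.1   88.7   46.6] per row [-37.5  22.2  11.6]
```

```bash
python3 -m handwheel '[[0.034,-0.0375,0.0222,0.0,0,0,0],[0.034,-0.0375,0.0222,0.01,0,0,0],[0.034,-0.0375,0.0222,0.016,0,0,-0.3],[0.034,-0.0375,0.0222,0.02,0,0,0],[0.034,0,0,0,0,0,0],[0.034,0,0,0,0,0,0]]'
python3 - <<'E'
from h import *
go(604.9,289.4,27,172.4,4)
E
```

```text
time: 15.52
position: [0.6041, 0.2893, 0.0705]
tool_rot: [-0.207, -3.133, -0.004]
ft_force: [-0.9, 0.3, 0.3]
grip_width: 0.39
grip_force: 0.0
t 15.53 p [0.6041 0.2893 0.0705] x [-0.991  0.132  0.002] y [0.132 0.991 0.002] z [-0.002  0.003 -1.   ] F [-0.9  0.3  0.3] g 0.0339 0.0
q [ 0.04  0.57 -0.72  1.54  0.39  1.17  0.69] yaw 172.44 turn [ 0.14 -0.11  0.04] shift [-0.7  0.2 43.5] per row [-0.2  0.  10.9]
```

```bash
python3 -m handwheel '[[0.034,-0.0007,0,0.02,0,0,0],[0.034,0,0,0.015,0,0,0],[0.034,0,0,0.008,0,0,0],[0,0,0,0,0,0,0],[0,0,0,0,0,0,0],[0,0,0,0,0,0,0]]' 45
python3 -c "
from h import *
st()"
python3 -m handwheel '[[0,0,0,-0.01,0,0,0],[0,0,0,-0.016,0,0,0],[0,0,0,-0.016,0,0,0],[0,0,0,0,0,0,0]]'
python3 - <<'E'
from h import *
hx=np.array([.9962,-.0872]);hy=np.array([.0872,.9962]);o=np.array([558.9,11.5])
p=o+59*hy-62*hx + 8*hy; print(p)
go(*p,69,175,6)
E
```

```text
time: 16.27
position: [0.6061, 0.2891, 0.0285]
tool_rot: [0.205, 3.134, 0.004]
ft_force: [0.6, -2.5, -0.1]
grip_width: 0.134
grip_force: 14.3
t 16.27 p [0.6061 0.2891 0.0285] x [-0.991  0.13  -0.   ] y [0.13  0.991 0.003] z [ 0.001  0.003 -1.   ] F [ 0.6 -2.5 -0.1] g 0.0116 14.3
time: 16.77
position: [0.607, 0.2898, 0.0724]
tool_rot: [0.205, 3.131, 0.007]
ft_force: [-0.2, 0.4, -2.6]
grip_width: 0.133
grip_force: 45.0
[502.978   83.6518]
t 16.77 p [0.607  0.2898 0.0724] x [-0.991  0.13  -0.003] y [0.13  0.991 0.005] z [ 0.004  0.004 -1.   ] F [-0.2  0.4 -2.6] g 0.0116 45.0
q [ 0.04  0.57 -0.72  1.54  0.4   1.17  0.69] yaw 172.51 turn [ 0.27  0.18 -2.49] shift [  85.7 -214.4    3.4] per row [ 14.3 -35.7   0.6]
```

```bash
python3 -m handwheel '[[0,0,0,0,0,0,-2.5],[0,0.0107,-0.0268,0,0,0,0],[0,0.0107,-0.0268,0,0,0,0],[0,0.0107,-0.0268,0,0,0,0],[0,0.0107,-0.0268,0,0,0,0],[0,0.0107,-0.0268,0,0,0,0],[0,0.0107,-0.0268,0,0,0,0],[0,0.0107,-0.0268,0,0,0,0],[0,0.0107,-0.0268,0,0,0,0],[0,0,0,0,0,0,0]]'
python3 - <<'E'
from h import *
go(503,83.7,29,175)
im,d=shot('scene');cv2.imwrite('pics/s4.png',cv2.resize(im[130:290,220:400],None,fx=3.6,fy=3.6))
E
```

```text
time: 18.02
position: [0.5008, 0.0799, 0.0689]
tool_rot: [-0.142, -3.137, -0.0]
ft_force: [0.0, 0.4, -1.8]
grip_width: 0.135
grip_force: 45.0
t 18.02 p [0.5008 0.0799 0.0689] x [-0.996  0.091  0.001] y [0.091 0.996 0.   ] z [-0.001  0.    -1.   ] F [ 0.   0.4 -1.8] g 0.0118 45.0
q [ 0.5   0.23 -0.78  1.95  0.19  1.03  1.12] yaw 174.81 turn [ 0.   -0.07 -0.19] shift [-1.9  4.  39.9] per row [-1.9  4.  39.9]
```

View pics/s4.png

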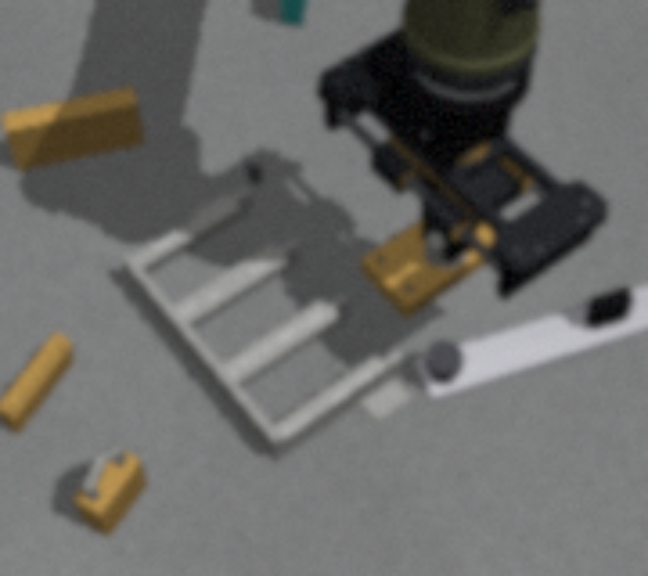

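```bash
python3 -m handwheel '[[0,-0.0019,0.004,0,0,0,-0.2],[0,0,0,0.015,0,0,0],[0,0,0,0.015,0,0,0],[0,0,0,0.008,0,0,0],[0,0,0,0.002,0,0,0],[0,0,0,0,0,0,0]]'
python3 - <<'E'
from h import *
go(503,83.7,29,175)
E
python3 -m handwheel '[[0,-0.006,0,0,0,0,0],[0,-0.006,0,0,0,0,0],[0,-0.006,0,0,0,0,0],[0,-0.006,0,0,0,0,0],[0,0,0,0,0,0,0]]'
python3 - <<'E'
from h import *
go(503,83.7,29,175)
shot('top','top3.png');brass(.018,(240,180,330,250))
E
```

```text
time: 18.82
position: [0.5041, 0.0867, 0.0293]
tool_rot: [-0.131, -3.139, -0.004]
ft_force: [0.2, -0.0, -2.1]
grip_width: 0.13
grip_force: 45.0
t 18.82 p [0.5041 0.0867 0.0293] x [-0.997  0.083  0.   ] y [0.083 0.997 0.003] z [-0.     0.003 -1.   ] F [ 0.2 -0.  -2.1] g 0.0113 45.0
q [ 0.46  0.3  -0.76  1.98  0.25  0.96  1.07] yaw 175.22 turn [ 0.15 -0.02  0.22] shift [ 0.9 -3.1  0.3] per row [ 0.9 -3.1  0.3]
time: 19.45
position: [0.5285, 0.0846, 0.0293]
tool_rot: [-0.132, -3.139, -0.005]
ft_force: [0.8, -0.8, -3.2]
grip_width: 0.136
grip_force: 45.0
t 19.45 p [0.5285 0.0846 0.0293] x [-0.996  0.084  0.   ] y [0.084 0.996 0.003] z [ 0.     0.003 -1.   ] F [ 0.8 -0.8 -3.2] g 0.0118 45.0
q [ 0.44  0.35 -0.74  1.92  0.28  0.97  1.06] yaw 175.19 turn [ 0.16 -0.01  0.19] shift [25.3 -3.1  0.3] per row [25.3 -3.1  0.3]
```

```bash
python3 -m handwheel '[[0,-0.005,-0.0015,0,0,0,0.2],[0,-0.005,0,0,0,0,0],[0,-0.005,0,0,0,0,0],[0,0,0,0,0,0,0]]'
python3 - <<'E'
from h import *
st()
im,d=shot('scene');cv2.imwrite('pics/s5.png',cv2.resize(im[150:270,270:390],None,fx=5,fy=5))
E
```

```text
time: 20.0
position: [0.5433, 0.0818, 0.0293]
tool_rot: [0.137, 3.139, 0.004]
ft_force: [-0.6, 0.0, -2.7]
grip_width: 0.132
grip_force: 45.0
t 20.0 p [0.5433 0.0818 0.0293] x [-0.996  0.087  0.   ] y [0.087 0.996 0.003] z [ 0.     0.003 -1.   ] F [-0.6  0.  -2.7] g 0.0115 45.0
```

View pics/s5.png

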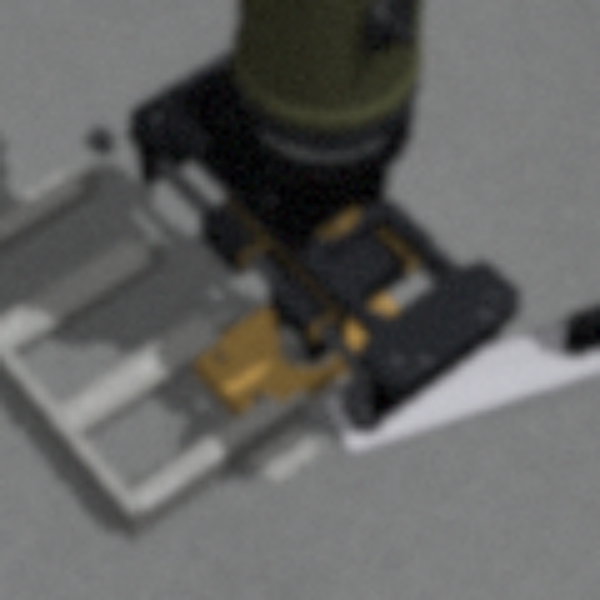

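```bash
python3 -m handwheel '[[0,-0.006,0,0,0,0,0],[0,-0.006,0,0,0,0,0],[0,-0.006,0,0,0,0,0],[0,-0.006,0,0,0,0,0],[0,-0.006,0,0,0,0,0],[0,-0.006,0,0,0,0,0],[0,-0.006,0,0,0,0,0],[0,-0.006,0,0,0,0,0],[0,-0.006,0,0,0,0,0],[0,-0.006,0,0,0,0,0],[0,0,0,0,0,0,0]]'
python3 -m handwheel '[[0,-0.004,0,0,0,0,0],[0,-0.004,0,0,0,0,0],[0,-0.003,0,0,0,0,0],[0,0,0,0,0,0,0]]'
python3 - <<'E'
from h import *
s,R=st();p=np.array(s['position'])[:2]*1000-[558.9,11.5];print(p@[.9962,-.0872],p@[.0872,.9962])
E
```

```text
time: 21.42
position: [0.603, 0.0765, 0.0293]
tool_rot: [-0.137, -3.139, -0.004]
ft_force: [0.0, -0.1, -2.9]
grip_width: 0.131
grip_force: 45.0
time: 21.92
position: [0.6137, 0.0756, 0.0293]
tool_rot: [-0.137, -3.138, -0.004]
ft_force: [-0.1, -0.4, -3.5]
grip_width: 0.138
grip_force: 45.0
t 21.93 p [0.6137 0.0756 0.0293] x [-0.996  0.087  0.   ] y [0.087 0.996 0.003] z [-0.     0.003 -1.   ] F [-0.1 -0.4 -3.5] g 0.012 45.0
49.023889887070595 68.64394221495289
```

```bash
python3 -m handwheel '[[0,-0.001,0,0.001,0,0,0],[0,-0.001,0,0,0,0,0],[0,-0.001,0,0,0,0,0],[0,0,0,0,0,0,0]]'
python3 -m handwheel '[[0,-0.001,0,0,0,0,0],[0,-0.001,0,0,0,0,0],[0,0,0,0,0,0,0]]'
```

```text
time: 22.42
position: [0.6156, 0.0757, 0.0284]
tool_rot: [-0.136, -3.137, -0.004]
ft_force: [-5.1, 0.4, 4.1]
grip_width: 0.134
grip_force: 45.0
time: 22.8
position: [0.6158, 0.0759, 0.0284]
tool_rot: [-0.136, -3.133, -0.003]
ft_force: [-10.8, 0.3, 8.4]
grip_width: 0.129
grip_force: 45.0
```

```bash
python3 -m handwheel '[[0.024,0,0,0,0,0,0],[0.024,0,0,0,0,0,0],[0.024,0,0,-0.02,0,0,0],[0.024,0,0,-0.04,0,0,0],[0.0,0,0,-0.04,0,0,0]]'
python3 -m handwheel '[[0,0,0,0,0,0,10.3],[0,0,0,0,0,0,10.3],[0,0,0,0,0,0,10.3],[0,0,0,0,0,0,10.3],[0,0,0,0,0,0,10.3],[0,0,0,0,0,0,10.3],[0,0,0,0,0,0,10.3],[0,0,0,0,0,0,10.3],[0,0,0,0,0,0,10.3],[0,0,0,0,0,0,10.3],[0,0,0,0,0,0,10.3],[0,0,0,0,0,0,0]]'
python3 - <<'E'
from h import *
shot('top');brass(.018,(240,160,330,220));brass(.05,(340,150,480,280))
go(592.6,-233.5,90,62,7)
E
```

```text
time: 23.42
position: [0.6191, 0.0751, 0.1308]
tool_rot: [0.137, 3.137, 0.005]
ft_force: [0.1, -0.2, -0.0]
grip_width: 0.224
grip_force: 0.0
time: 24.92
position: [0.6193, 0.0753, 0.1299]
tool_rot: [-2.694, -1.614, -0.005]
ft_force: [0.4, -0.2, -0.2]
grip_width: 0.004
grip_force: 0.0
px [386. 193.] 80 ctr [ 579.  -194.7] size [17.5 42.3] long axis deg 152.2
t 24.98 p [0.6191 0.0753 0.1296] x [0.471 0.882 0.003] y [ 0.882 -0.471  0.   ] z [ 0.002  0.003 -1.   ] F [ 0.  -0.5 -0.1] g 0.0004 0.0
q [ 0.17  0.35 -0.4   1.63  0.14  1.19 -0.76] yaw 61.92 turn [ 0.02 -0.18 -0.08] shift [-285.1  121.6   39.6] per row [-40.7  17.4   5.7]
```

```bash
python3 -m handwheel '[[0,-0.0407,0.0174,0.004,0,0,0],[0,-0.0407,0.0174,0.004,0,0,0],[0,-0.0407,0.0174,0.004,0,0,0],[0,-0.0407,0.0174,0.006,0,0,0],[0,-0.0407,0.0174,0.007,0,0,0],[0,-0.0407,0.0174,0.007,0,0,0],[0,-0.0407,0.0174,0.007,0,0,0],[0,0,0,0,0,0,0]]'
python3 - <<'E'
from h import *
shot('top');brass(.05,(340,150,480,280))
go(592.6,-233.5,42,62)
E
```

```text
time: 25.98
position: [0.5889, -0.2395, 0.0881]
tool_rot: [-2.7, -1.604, 0.002]
ft_force: [0.5, -0.1, -0.0]
grip_width: 0.006
grip_force: 0.0
px [390. 185.] 167 ctr [ 605.1 -208.5] size [17.5 98.6] long axis deg 152.2
px [447. 233.] 73 ctr [ 454.5 -375.1] size [17.4 37.6] long axis deg 103.1
t 26.02 p [ 0.5901 -0.2359  0.0885] x [0.475 0.88  0.002] y [ 0.88  -0.475 -0.001] z [-0.     0.002 -1.   ] F [-0.1  1.1 -0.1] g 0.0002 0.0
q [ 0.55  0.4  -0.26  1.64  0.11  1.12 -0.23] yaw 61.62 turn [-0.08 -0.11 -0.38] shift [ 3.3  1.1 46.5] per row [ 3.3  1.1 46.5]
```

```bash
python3 -m handwheel '[[0,0.001,0.001,0.03,0,0,-0.4],[0,0,0,0.018,0,0,0],[0,0,0,0,0,0,0],[0,0.004,0,0,0,0,0],[0,0.004,0,0,0,0,0],[0,0.004,0,0,0,0,0],[0,0.004,0,0,0,0,0]]'
python3 -m handwheel '[[0,0.004,0,0,0,0,0],[0,0.004,0,0,0,0,0],[0,0.004,0,0,0,0,0],[0,0.004,0,0,0,0,0]]'
python3 -m handwheel '[[0,0.004,0,0,0,0,0],[0,0.004,0,0,0,0,0],[0,0,0,0,0,0,0]]'
python3 -m handwheel '[[0,-0.01,0,-0.03,0,0,0],[0,-0.03,0,-0.04,0,0,0],[0,0,-0.06,0,0,0,0],[0,0,-0.06,0,0,0,0],[0,0,0,0,0,0,0]]'
python3 - <<'E'
from h import *
shot('top');brass(.018,(340,150,420,220))
P=cloud('top');q=P[160:215,360:410].reshape(-1,3);q=q[(q[:,2]>.037)&(q[:,2]<.05)];print(len(q),np.median(q,0),q.min(0),q.max(0))
st()
E
```

```text
time: 26.9
position: [0.6001, -0.2186, 0.0411]
tool_rot: [-2.69, -1.62, -0.003]
ft_force: [0.8, 0.0, 0.3]
grip_width: 0.006
grip_force: 0.2
time: 27.4
position: [0.6074, -0.2044, 0.0408]
tool_rot: [-2.69, -1.62, -0.002]
ft_force: [-0.3, 0.7, 1.0]
grip_width: 0.007
grip_force: 0.6
time: 27.78
position: [0.6114, -0.1969, 0.0409]
tool_rot: [-2.689, -1.621, -0.003]
ft_force: [0.3, 1.2, 2.2]
grip_width: 0.005
grip_force: 1.0
time: 28.4
position: [0.4801, -0.1751, 0.1086]
tool_rot: [-2.685, -1.618, 0.007]
ft_force: [0.8, -0.1, -0.8]
grip_width: 0.004
grip_force: 0.0
px [378. 180.] 417 ctr [ 621.4 -177.6] size [ 48.4 100.7] long axis deg 152.3
42 [ 0.61960761 -0.18393576  0.04308285] [ 0.60431956 -0.19672808  0.03724683] [ 0.63471028 -0.17398919  0.0490322 ]
t 28.45 p [ 0.4836 -0.1766  0.11  ] x [0.468 0.884 0.001] y [ 0.884 -0.468 -0.003] z [-0.002  0.002 -1.   ] F [ 0.6 -0.2  0.3] g 0.0009 0.0
```

```bash
python3 -m handwheel '[[0.034,0,0,0,0,0,-10],[0.034,0,0,0,0,0,-10],[0.034,0,0,0,0,0,-10],[0.034,0,0,0,0,0,-10],[0.034,0,0,0,0,0,-10],[0.034,0,0,0,0,0,-10],[0.034,0,0,0,0,0,-10],[0.034,0,0,0,0,0,-10],[0.034,0,0,0,0,0,-10],[0.034,0,0,0,0,0,0]]'
python3 - <<'E'
from h import *
go(618.3,-184.6,70,152.3,4)
E
```

```text
time: 29.7
position: [0.4872, -0.1778, 0.1108]
tool_rot: [0.761, 3.048, 0.004]
ft_force: [0.9, -0.0, 0.5]
grip_width: 0.391
grip_force: 0.0
t 29.7 p [ 0.4872 -0.1778  0.1108] x [-0.883  0.47   0.001] y [0.47  0.883 0.003] z [ 0.001  0.003 -1.   ] F [ 0.9 -0.   0.5] g 0.034 0.0
q [ 0.68  0.15 -0.41  1.9   0.06  1.1   1.33] yaw 151.97 turn [ 0.16 -0.03 -0.33] shift [-119.2   54.9   40.8] per row [-29.8  13.7  10.2]
```

```bash
python3 -m handwheel '[[0.034,-0.0298,0.0137,0.0,0,0,-0.3],[0.034,-0.0298,0.0137,0.01,0,0,0],[0.034,-0.0298,0.0137,0.014,0,0,0],[0.034,-0.0298,0.0137,0.014,0,0,0],[0.034,0,0,0,0,0,0],[0.034,0,0,0,0,0,0]]'
python3 - <<'E'
from h import *
go(618.3,-184.6,28,152.3,4)
E
```

```text
time: 30.45
position: [0.6168, -0.184, 0.0723]
tool_rot: [-0.752, -3.049, -0.004]
ft_force: [-0.2, -0.0, 0.0]
grip_width: 0.389
grip_force: 0.0
t 30.45 p [ 0.6168 -0.184   0.0723] x [-0.885  0.465  0.002] y [0.465 0.885 0.002] z [-0.001  0.003 -1.   ] F [-0.2 -0.   0. ] g 0.0339 0.0
q [ 0.56  0.45 -0.4   1.62  0.19  1.11  1.2 ] yaw 152.29 turn [ 0.11 -0.12 -0.01] shift [-1.6  0.1 44.3] per row [-0.4  0.  11.1]
```

```bash
python3 -m handwheel '[[0.034,-0.0016,0,0.02,0,0,0],[0.034,0,0,0.016,0,0,0],[0.034,0,0,0.008,0,0,0],[0,0,0,0,0,0,0],[0,0,0,0,0,0,0],[0,0,0,0,0,0,0]]' 45
python3 -c "
from h import *
st()"
python3 -m handwheel '[[0,0,0,-0.01,0,0,0],[0,0,0,-0.014,0,0,0],[0,0,0,-0.014,0,0,0],[0,0,0,0,0,0,0]]'
python3 - <<'E'
from h import *
hx=np.array([.9962,-.0872]);hy=np.array([.0872,.9962]);o=np.array([558.9,11.5])
p=o-59*hy-62*hx - 8*hy+1*hy; print(p)
go(*p,66,175,7)
E
```

```text
time: 31.2
position: [0.6187, -0.185, 0.0293]
tool_rot: [0.749, 3.051, 0.002]
ft_force: [-1.3, -1.6, 2.1]
grip_width: 0.139
grip_force: 13.0
t 31.2 p [ 0.6187 -0.185   0.0293] x [-0.886  0.463  0.   ] y [0.463 0.886 0.002] z [ 0.001  0.001 -1.   ] F [-1.3 -1.6  2.1] g 0.0121 13.0
time: 31.7
position: [0.6199, -0.1847, 0.0689]
tool_rot: [0.748, 3.048, 0.003]
ft_force: [-0.7, 0.5, -4.5]
grip_width: 0.135
grip_force: 45.0
[491.3804 -48.8428]
t 31.7 p [ 0.6199 -0.1847  0.0689] x [-0.886  0.463 -0.002] y [0.463 0.886 0.003] z [ 0.003  0.001 -1.   ] F [-0.7  0.5 -4.5] g 0.0118 45.0
q [ 0.56  0.45 -0.4   1.62  0.19  1.1   1.2 ] yaw 152.41 turn [  0.13   0.17 -22.59] shift [139.8 124.2   2.9] per row [20.  17.7  0.4]
```

```bash
python3 -m handwheel '[[0,0,0,0,0,0,-7.5],[0,0,0,0,0,0,-7.5],[0,0,0,0,0,0,-7.5],[0,0.0175,0.0155,0,0,0,0],[0,0.0175,0.0155,0,0,0,0],[0,0.0175,0.0155,0,0,0,0],[0,0.0175,0.0155,0,0,0,0],[0,0.0175,0.0155,0,0,0,0],[0,0.0175,0.0155,0,0,0,0],[0,0.0175,0.0155,0,0,0,0],[0,0.0175,0.0155,0,0,0,0],[0,0,0,0,0,0,0]]'
python3 - <<'E'
from h import *
go(491.4,-48.8,29.5,175)
E
```

```text
time: 33.2
position: [0.4887, -0.0471, 0.0668]
tool_rot: [-0.135, -3.137, -0.003]
ft_force: [0.5, -0.8, -2.7]
grip_width: 0.133
grip_force: 45.0
t 33.2 p [ 0.4887 -0.0471  0.0668] x [-0.996  0.086  0.001] y [0.086 0.996 0.002] z [-0.001  0.002 -1.   ] F [ 0.5 -0.8 -2.7] g 0.0116 45.0
q [ 0.58  0.17 -0.58  2.    0.1   1.01  1.44] yaw 175.06 turn [ 0.12 -0.08  0.06] shift [-2.8 -1.4 37.3] per row [-2.8 -1.4 37.3]
```

```bash
python3 -m handwheel '[[0,-0.0028,-0.0014,0,0,0,0],[0,0,0,0.014,0,0,0],[0,0,0,0.014,0,0,0],[0,0,0,0.008,0,0,0],[0,0,0,0.001,0,0,0],[0,0,0,0,0,0,0]]'
python3 - <<'E'
from h import *
go(491.4,-48.8,29.5,175)
E
```

```text
time: 33.95
position: [0.4926, -0.05, 0.0296]
tool_rot: [-0.139, -3.138, -0.004]
ft_force: [-0.8, -0.8, -2.9]
grip_width: 0.134
grip_force: 45.0
t 33.95 p [ 0.4926 -0.05    0.0296] x [-0.996  0.089  0.001] y [0.089 0.996 0.003] z [-0.     0.003 -1.   ] F [-0.8 -0.8 -2.9] g 0.0116 45.0
q [ 0.57  0.23 -0.56  2.02  0.15  0.93  1.41] yaw 174.91 turn [ 0.16 -0.04 -0.09] shift [1.3 1.1 0.1] per row [1.3 1.1 0.1]
```

```bash
python3 -m handwheel '[[0,-0.006,0.001,0,0,0,0],[0,-0.006,0,0,0,0,0],[0,-0.006,0,0,0,0,0],[0,-0.006,0,0,0,0,0],[0,0,0,0,0,0,0]]'
python3 -m handwheel '[[0,-0.006,0,0,0,0,0],[0,-0.006,0,0,0,0,0],[0,-0.004,0,0,0,0,0],[0,0,0,0,0,0,0]]'
python3 - <<'E'
from h import *
s,R=st();p=np.array(s['position'])[:2]*1000-[558.9,11.5];print(p@[.9962,-.0872],p@[.0872,.9962])
E
```

```text
time: 34.58
position: [0.5172, -0.0512, 0.03]
tool_rot: [0.14, 3.138, 0.004]
ft_force: [-0.2, -0.8, -3.2]
grip_width: 0.136
grip_force: 45.0
time: 35.08
position: [0.5329, -0.0526, 0.03]
tool_rot: [-0.139, -3.138, -0.004]
ft_force: [-0.1, -0.0, -2.8]
grip_width: 0.132
grip_force: 45.0
t 35.08 p [ 0.5329 -0.0526  0.03  ] x [-0.996  0.089  0.   ] y [0.089 0.996 0.003] z [-0.     0.003 -1.   ] F [-0.1 -0.  -2.8] g 0.0114 45.0
-20.30502308706242 -66.1494845547662
```

Inside by 30 mm with no side load; slide on home.

```bash
python3 -m handwheel '[[0,-0.006,0,0,0,0,0],[0,-0.006,0,0,0,0,0],[0,-0.006,0,0,0,0,0],[0,-0.006,0,0,0,0,0],[0,-0.006,0,0,0,0,0],[0,-0.006,0,0,0,0,0],[0,-0.006,0,0,0,0,0],[0,-0.006,0,0,0,0,0],[0,-0.006,0,0,0,0,0],[0,-0.006,0,0,0,0,0],[0,-0.004,0,0.001,0,0,0],[0,0,0,0,0,0,0]]'
python3 -m handwheel '[[0,-0.002,0,0,0,0,0],[0,-0.002,0,0,0,0,0],[0,-0.002,0,0,0,0,0],[0,-0.001,0,0,0,0,0],[0,0,0,0,0,0,0]]'
python3 - <<'E'
from h import *
s,R=st();p=np.array(s['position'])[:2]*1000-[558.9,11.5];print(p@[.9962,-.0872],p@[.0872,.9962])
E
```

```text
time: 36.58
position: [0.5967, -0.0583, 0.0292]
tool_rot: [-0.139, -3.138, -0.004]
ft_force: [0.4, -0.9, -0.5]
grip_width: 0.133
grip_force: 45.0
time: 37.2
position: [0.601, -0.0587, 0.0291]
tool_rot: [-0.139, -3.133, -0.003]
ft_force: [-9.2, 0.7, 7.7]
grip_width: 0.135
grip_force: 45.0
t 37.2 p [ 0.601  -0.0587  0.0291] x [-0.996  0.089  0.005] y [0.089 0.996 0.002] z [-0.005  0.002 -1.   ] F [-9.2  0.7  7.7] g 0.0118 45.0
48.10087581965791 -66.24665419895535
```

```bash
python3 -m handwheel '[[0.024,0,0,0,0,0,0],[0.024,0,0,0,0,0,0],[0.024,0,0,-0.02,0,0,0],[0.024,0,0,-0.04,0,0,0],[0.024,0,0,-0.04,0,0,0],[0,0.05,-0.06,0,0,0,0],[0,0.05,-0.06,0,0,0,0],[0,0.05,-0.06,0,0,0,0],[0,0,-0.05,0,0,0,0],[0,0,0,0,0,0,0]]'
python3 - <<'E'
from h import *
st();im,d=shot('top');cv2.imwrite('pics/t5.png',cv2.resize(im[155:265,265:455],None,fx=4.2,fy=4.2,interpolation=cv2.INTER_CUBIC))
brass(.05,(400,210,480,260))
P=cloud('top');q=P[160:215,270:365].reshape(-1,3);q=q[(q[:,2]>.038)&(q[:,2]<.05)]
for sel in (q[:,1]>.02,q[:,1]<0):
    w=q[sel];p=np.median(w,0)[:2]*1000-[558.9,11.5];mm=(w.min(0)+w.max(0))[:2]*500-[558.9,11.5];print(len(w),p@[.9962,-.0872],p@[.0872,.9962],mm@[.9962,-.0872])
E
```

```text
time: 38.45
position: [0.4656, -0.2471, 0.1302]
tool_rot: [0.152, 3.136, -0.001]
ft_force: [-0.4, 0.4, 0.5]
grip_width: 0.003
grip_force: 0.0
t 38.45 p [ 0.4656 -0.2471  0.1302] x [-0.995  0.096 -0.002] y [ 0.096  0.995 -0.001] z [ 0.002 -0.001 -1.   ] F [-0.4  0.4  0.5] g 0.0003 0.0
42 49.28670028432211 71.6594436451136 40.74402524302919
36 49.721864056936894 -64.15260174783585 67.35024076867253
```

View pics/t5.png

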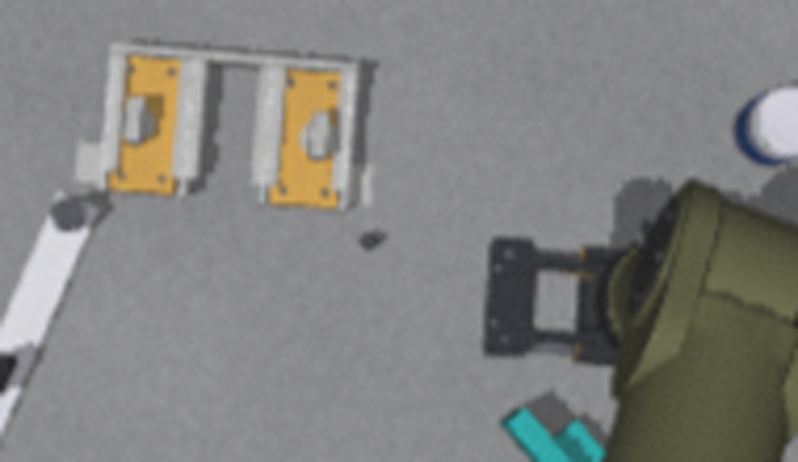

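```bash
python3 -m handwheel '[[0,0,0.05,0,0,0,10.2],[0,0,0.05,0,0,0,10.2],[0,0,0.05,0,0,0,10.2],[0,0,0,0,0,0,10.2],[0,0,0,0,0,0,10.2],[0,0,0,0,0,0,10.2],[0,0,0,0,0,0,10.2],[0,0,0,0,0,0,10.2]]'
python3 -m handwheel '[[0,0,0,0,0,0,10.2],[0,0,0,0,0,0,10.2],[0,0,0,0,0,0,10.2],[0,0,0,0,0,0,10.2],[0,0,0,0,0,0,10.2],[0,0,0,0,0,0,10.2],[0,0,0,0,0,0,10.2],[0,0,0,0,0,0,10.2],[0,0,0,0,0,0,0]]'
python3 - <<'E'
from h import *
st();im,d=shot('top');cv2.imwrite('pics/top6.png',im)
brass(.05,(380,210,500,270))
go(420.9,-350.6,90,11.6,6)
E
```

```text
time: 39.5
position: [0.5055, -0.0986, 0.1298]
tool_rot: [-2.148, -2.29, -0.005]
ft_force: [0.5, 0.2, -0.5]
grip_width: 0.006
grip_force: 0.0
time: 40.62
position: [0.5054, -0.099, 0.1296]
tool_rot: [-3.12, -0.341, -0.002]
ft_force: [0.7, -0.3, -0.3]
grip_width: 0.008
grip_force: 0.0
t 40.62 p [ 0.5054 -0.099   0.1296] x [0.976 0.216 0.002] y [ 0.216 -0.976 -0.003] z [ 0.001  0.003 -1.   ] F [ 0.7 -0.3 -0.3] g 0.0007 0.0
px [428. 237.] 83 ctr [ 442.5 -317.4] size [17.4 42.5] long axis deg 103.1
t 40.67 p [ 0.5053 -0.0993  0.1295] x [0.976 0.217 0.001] y [ 0.217 -0.976 -0.003] z [ 0.001  0.003 -1.   ] F [-0.1 -0.2 -0.3] g 0.0003 0.0
q [ 0.49  0.12 -0.37  1.89  0.05  1.14 -1.25] yaw 12.55 turn [-0.15 -0.08  0.95] shift [-133.2  229.2   39.5] per row [-22.2  38.2   6.6]
```

```bash
python3 -m handwheel '[[0,-0.0222,0.0382,0.004,0,0,0.9],[0,-0.0222,0.0382,0.004,0,0,0],[0,-0.0222,0.0382,0.006,0,0,0],[0,-0.0222,0.0382,0.006,0,0,0],[0,-0.0222,0.0382,0.008,0,0,0],[0,-0.0222,0.0382,0.008,0,0,0],[0,0,0,0,0,0,0],[0,0,0,0,0,0,0]]'
python3 - <<'E'
from h import *
go(420.9,-350.6,41,11.6)
E
```

```text
time: 41.68
position: [0.4204, -0.3509, 0.0924]
tool_rot: [-3.123, -0.313, -0.001]
ft_force: [1.3, 0.4, -0.6]
grip_width: 0.008
grip_force: 0.0
t 41.67 p [ 0.4204 -0.3509  0.0924] x [0.98  0.199 0.001] y [ 0.199 -0.98  -0.003] z [ 0.     0.003 -1.   ] F [ 1.3  0.4 -0.6] g 0.0007 0.0
q [ 0.79  0.22 -0.16  1.86  0.03  1.07 -0.75] yaw 11.46 turn [-0.19 -0.06 -0.14] shift [ 0.5 -0.2 51.4] per row [ 0.5 -0.2 51.4]
```

```bash
python3 -m handwheel '[[0,0,0,0.03,0,0,0],[0,0,0,0.021,0,0,0],[0,0,0,0,0,0,0],[0,0.004,0,0,0,0,0],[0,0.004,0,0,0,0,0],[0,0.004,0,0,0,0,0],[0,0.004,0,0,0,0,0]]'
python3 -m handwheel '[[0,0.004,0,0,0,0,0],[0,0.004,0,0,0,0,0],[0,0.004,0,0,0,0,0],[0,0.004,0,0,0,0,0],[0,0.004,0,0,0,0,0],[0,0,0,0,0,0,0]]'
python3 -m handwheel '[[0,-0.01,0,-0.03,0,0,0],[0,-0.02,-0.02,-0.04,0,0,0],[0,0,-0.06,0,0,0,-10],[0,0,-0.06,0,0,0,-10],[0,0,-0.06,0,0,0,-10],[0,0,0,0,0,0,-10],[0,0,0,0,0,0,-10],[0,0,0,0,0,0,-10],[0,0,0,0,0,0,-10],[0,0,0,0,0,0,-10],[0.034,0,0,0,0,0,-10],[0.034,0,0,0,0,0,0]]'
python3 - <<'E'
from h import *
shot('top','top7.png');brass(.018,(380,190,500,270))
P=cloud('top');q=P[215:245,415:455].reshape(-1,3);q=q[(q[:,2]>.037)&(q[:,2]<.05)];print(len(q),np.median(q,0))
c=np.array([448.3,-345])+34*np.array([.98,.201]);print('pred',c)
st()
E
```

```text
time: 42.55
position: [0.4358, -0.3488, 0.0417]
tool_rot: [-3.124, -0.309, -0.001]
ft_force: [-0.8, -0.3, 0.5]
grip_width: 0.007
grip_force: 0.3
time: 43.3
position: [0.4557, -0.3446, 0.0415]
tool_rot: [-3.124, -0.31, -0.001]
ft_force: [0.6, 0.3, 1.5]
grip_width: 0.005
grip_force: 0.5
time: 44.8
position: [0.3566, -0.1651, 0.1116]
tool_rot: [-1.993, -2.426, -0.003]
ft_force: [-0.1, 0.4, -0.4]
grip_width: 0.152
grip_force: 0.0
px [431. 222.] 258 ctr [ 486.1 -338.5] size [41.2 94.7] long axis deg 101.6
41 [ 0.47397108 -0.34018654  0.0433979 ]
pred [ 481.62  -338.166]
t 44.85 p [ 0.3567 -0.1651  0.1116] x [-0.193  0.981  0.003] y [0.981 0.193 0.   ] z [-0.     0.003 -1.   ] F [0.7 0.2 0.5] g 0.017 0.0
```

```bash
python3 -c "
from h import *
go(474.2,-340,75,101.6,5)"
```

```text
t 44.85 p [ 0.3567 -0.1651  0.1116] x [-0.193  0.981  0.003] y [0.981 0.193 0.   ] z [-0.     0.003 -1.   ] F [0.7 0.2 0.5] g 0.017 0.0
q [ 0.61 -0.13 -0.23  2.17 -0.04  1.1   0.6 ] yaw 101.11 turn [ 0.   -0.15 -0.49] shift [-195.    80.    36.6] per row [-39.   16.    7.3]
```

```bash
python3 -m handwheel '[[0.034,-0.039,0.016,0.0,0,0,-0.5],[0.034,-0.039,0.016,0.007,0,0,0],[0.034,-0.039,0.016,0.01,0,0,0],[0.034,-0.039,0.016,0.01,0,0,0],[0.034,-0.039,0.016,0.01,0,0,0],[0.034,0,0,0,0,0,0],[0.034,0,0,0,0,0,0]]'
python3 -c "
from h import *
go(474.2,-340,28,101.6,5)"
```

```text
time: 45.72
position: [0.4743, -0.3389, 0.0738]
tool_rot: [-1.981, -2.434, -0.003]
ft_force: [-0.1, -0.1, -0.1]
grip_width: 0.391
grip_force: 0.0
t 45.73 p [ 0.4743 -0.3389  0.0738] x [-0.203  0.979  0.004] y [ 0.979  0.203 -0.   ] z [-0.001  0.004 -1.   ] F [-0.1 -0.1 -0.1] g 0.034 0.0
q [ 0.69  0.3  -0.13  1.79  0.04  1.06  0.75] yaw 101.72 turn [-0.02 -0.23  0.12] shift [-1.  -0.3 45.8] per row [-0.2 -0.1  9.2]
```

```bash
python3 -m handwheel '[[0.034,-0.001,0,0.02,0,0,0],[0.034,0,0,0.018,0,0,0],[0.034,0,0,0.007,0,0,0],[0,0,0,0,0,0,0],[0,0,0,0,0,0,0],[0,0,0,0,0,0,0]]' 45
python3 -c "
from h import *
st()"
python3 -m handwheel '[[0,0,0,-0.01,0,0,0],[0,0,0,-0.012,0,0,0],[0,0,0,-0.01,0,0,0],[0,0,0,0,0,0,0]]'
python3 - <<'E'
from h import *
go(496.5,9.9,60,101.6,10)
E
```

```text
time: 46.48
position: [0.4751, -0.341, 0.0299]
tool_rot: [-1.981, -2.437, -0.002]
ft_force: [-2.4, -0.5, 4.5]
grip_width: 0.134
grip_force: 12.8
t 46.48 p [ 0.4751 -0.341   0.0299] x [-0.205  0.979  0.002] y [0.979 0.205 0.   ] z [ 0.     0.002 -1.   ] F [-2.4 -0.5  4.5] g 0.0117 12.8
time: 46.98
position: [0.4759, -0.3413, 0.0627]
tool_rot: [1.981, 2.437, 0.003]
ft_force: [0.5, -0.2, -2.7]
grip_width: 0.135
grip_force: 45.0
t 46.98 p [ 0.4759 -0.3413  0.0627] x [-0.205  0.979  0.001] y [0.979 0.205 0.002] z [ 0.002  0.001 -1.   ] F [ 0.5 -0.2 -2.7] g 0.0118 45.0
q [ 0.69  0.32 -0.13  1.79  0.04  1.03  0.75] yaw 101.8 turn [ 0.12 -0.03  0.2 ] shift [339.9  90.8   2.7] per row [34.   9.1  0.3]
```

```bash
python3 -m handwheel '[[0,0.017,0.0045,0,0,0,0],[0,0.034,0.0091,0,0,0,0],[0,0.034,0.0091,0,0,0,0],[0,0.034,0.0091,0,0,0,0],[0,0.034,0.0091,0,0,0,0],[0,0.034,0.0091,0,0,0,0],[0,0.034,0.0091,0,0,0,0],[0,0.034,0.0091,0,0,0,0],[0,0.034,0.0091,0,0,0,0],[0,0.034,0.0091,0,0,0,0],[0,0.017,0.0045,0,0,0,0],[0,0,0,0,0,0,0]]'
python3 -m handwheel '[[0,0,0,0,0,0,-9.1],[0,0,0,0,0,0,-9.1],[0,0,0,0,0,0,-9.1],[0,0,0,0,0,0,-9.1],[0,0,0,0,0,0,-9.1],[0,0,0,0,0,0,-9.1],[0,0,0,0,0,0,-9.1],[0,0,0,0,0,0,-9.1],[0,0,0,0,0,0,0]]'
python3 - <<'E'
from h import *
go(496.5,9.9,30,175)
E
```

```text
time: 48.48
position: [0.4934, 0.0134, 0.0617]
tool_rot: [-1.974, -2.44, -0.003]
ft_force: [0.2, 0.3, -2.6]
grip_width: 0.13
grip_force: 45.0
time: 49.6
position: [0.4938, 0.0097, 0.0618]
tool_rot: [-0.153, -3.137, -0.003]
ft_force: [-0.4, 0.2, -3.8]
grip_width: 0.133
grip_force: 45.0
t 49.6 p [0.4938 0.0097 0.0618] x [-0.995  0.097  0.001] y [0.097 0.995 0.002] z [-0.001  0.002 -1.   ] F [-0.4  0.2 -3.8] g 0.0116 45.0
q [ 0.38  0.17 -0.49  2.    0.09  1.    1.33] yaw 174.43 turn [ 0.11 -0.07 -0.57] shift [-2.6  0.4 31.8] per row [-2.6  0.4 31.8]
```

```bash
python3 -m handwheel '[[0,-0.0026,0.0004,0,0,0,-0.6],[0,0,0,0.012,0,0,0],[0,0,0,0.012,0,0,0],[0,0,0,0.007,0,0,0],[0,0,0,0,0,0,0]]'
python3 - <<'E'
from h import *
go(496.5,9.9,30,175)
E
```

```text
time: 50.22
position: [0.4966, 0.0111, 0.0304]
tool_rot: [-0.131, -3.137, -0.004]
ft_force: [-0.1, 0.3, -3.1]
grip_width: 0.135
grip_force: 45.0
t 50.23 p [0.4966 0.0111 0.0304] x [-0.997  0.084  0.002] y [0.084 0.996 0.003] z [-0.001  0.003 -1.   ] F [-0.1  0.3 -3.1] g 0.0118 45.0
q [ 0.37  0.22 -0.48  2.02  0.12  0.93  1.31] yaw 175.21 turn [ 0.15 -0.09  0.21] shift [ 0.  -1.2  0.4] per row [ 0.  -1.2  0.4]
```

```bash
python3 -m handwheel '[[0,-0.006,-0.001,0,0,0,0.2],[0,-0.006,0,0,0,0,0],[0,-0.006,0,0,0,0,0],[0,-0.006,0,0,0,0,0],[0,0,0,0,0,0,0]]'
python3 -m handwheel '[[0,-0.006,0,0,0,0,0],[0,-0.006,0,0,0,0,0],[0,-0.004,0,0,0,0,0],[0,0,0,0,0,0,0]]'
python3 - <<'E'
from h import *
s,R=st();p=np.array(s['position'])[:2]*1000-[558.9,11.5];print(p@[.9962,-.0872],p@[.0872,.9962])
E
```

```text
time: 50.85
position: [0.5215, 0.0079, 0.0311]
tool_rot: [0.137, 3.139, 0.004]
ft_force: [-0.5, -0.6, -3.3]
grip_width: 0.134
grip_force: 45.0
time: 51.35
position: [0.5372, 0.0064, 0.0311]
tool_rot: [-0.137, -3.138, -0.004]
ft_force: [0.2, -0.5, -3.1]
grip_width: 0.132
grip_force: 45.0
t 51.35 p [0.5372 0.0064 0.0311] x [-0.996  0.087  0.   ] y [0.087 0.996 0.003] z [-0.     0.003 -1.   ] F [ 0.2 -0.5 -3.1] g 0.0114 45.0
-21.20183300324463 -6.940263438029854
```

```bash
python3 -m handwheel '[[0,-0.006,0,0.001,0,0,0],[0,-0.006,0,0,0,0,0],[0,-0.006,0,0,0,0,0],[0,-0.006,0,0,0,0,0],[0,-0.006,0,0,0,0,0],[0,-0.006,0,0,0,0,0],[0,-0.006,0,0,0,0,0],[0,-0.006,0,0,0,0,0],[0,-0.006,0,0,0,0,0],[0,-0.006,0,0,0,0,0],[0,-0.004,0,0,0,0,0],[0,0,0,0,0,0,0]]'
python3 -m handwheel '[[0,-0.002,0,0,0,0,0],[0,-0.002,0,0,0,0,0],[0,-0.002,0,0,0,0,0],[0,-0.002,0,0,0,0,0],[0,0,0,0,0,0,0]]'
python3 - <<'E'
from h import *
s,R=st();p=np.array(s['position'])[:2]*1000-[558.9,11.5];print(p@[.9962,-.0872],p@[.0872,.9962])
E
```

```text
time: 52.85
position: [0.6008, 0.0009, 0.03]
tool_rot: [-0.137, -3.138, -0.004]
ft_force: [0.7, -0.3, -2.5]
grip_width: 0.133
grip_force: 45.0
time: 53.48
position: [0.6068, 0.0004, 0.0299]
tool_rot: [-0.137, -3.134, -0.004]
ft_force: [-4.9, 0.8, 2.0]
grip_width: 0.131
grip_force: 45.0
t 53.48 p [6.068e-01 4.000e-04 2.990e-02] x [-0.996  0.087  0.004] y [0.087 0.996 0.002] z [-0.004  0.002 -1.   ] F [-4.9  0.8  2. ] g 0.0114 45.0
48.721157978048296 -6.894485931602369
```

```bash
python3 -m handwheel '[[0.024,0,0,0,0,0,0],[0.024,0,0,0,0,0,0],[0.024,0,0,-0.025,0,0,0],[0.024,0,0,-0.025,0,0,0],[0,0.04,0.004,0,0,0,0],[0,0.04,0.004,0,0,0,0],[0,0,0,0.03,0,0,0],[0,0,0,0.03,0,0,0],[0,0,0,0.008,0,0,0],[0,0,0,0,0,0,0]]'
python3 -m handwheel '[[0,-0.006,0,0,0,0,0],[0,-0.006,0,0,0,0,0],[0,-0.004,0,0,0,0,0],[0,0,0,0,0,0,0]]'
python3 - <<'E'
from h import *
s,R=st();p=np.array(s['position'])[:2]*1000-[558.9,11.5];print(p@[.9962,-.0872],p@[.0872,.9962])
E
```

```text
time: 54.72
position: [0.5299, 0.0153, 0.0123]
tool_rot: [-0.137, -3.139, -0.004]
ft_force: [-0.3, 0.4, 0.6]
grip_width: 0.002
grip_force: 0.0
time: 55.22
position: [0.546, 0.0138, 0.0123]
tool_rot: [0.137, 3.138, 0.004]
ft_force: [0.1, -0.6, -0.6]
grip_width: 0.004
grip_force: 0.0
t 55.23 p [0.546  0.0138 0.0123] x [-0.996  0.087 -0.   ] y [0.087 0.996 0.003] z [ 0.     0.003 -1.   ] F [ 0.1 -0.6 -0.6] g 0.0004 0.0
-13.006649804472676 1.1202836769890117
```

```bash
python3 -m handwheel '[[0,-0.002,0,0,0,0,0],[0,-0.002,0,0,0,0,0],[0,0,0,0,0,0,0]]'
python3 -m handwheel '[[0,-0.001,0,0,0,0,0],[0,-0.001,0,0,0,0,0],[0,-0.001,0,0,0,0,0],[0,0,0,0,0,0,0]]'
python3 - <<'E'
from h import *
s,R=st();p=np.array(s['position'])[:2]*1000-[558.9,11.5];print(p@[.9962,-.0872],p@[.0872,.9962])
E
```

```text
time: 55.6
position: [0.5474, 0.0136, 0.0117]
tool_rot: [-0.136, -3.134, -0.003]
ft_force: [-5.2, 0.2, 5.1]
grip_width: 0.005
grip_force: 2.7
time: 56.1
position: [0.5475, 0.0136, 0.0114]
tool_rot: [-0.136, -3.128, -0.002]
ft_force: [-12.7, 0.7, 10.3]
grip_width: 0.004
grip_force: 6.0
t 56.1 p [0.5475 0.0136 0.0114] x [-0.996  0.087  0.011] y [0.087 0.996 0.001] z [-0.011  0.002 -1.   ] F [-12.7   0.7  10.3] g 0.0003 6.0
-11.49924144646864 1.140355672258504
```

```bash
python3 -m handwheel '[[0,0.018,0,-0.002,0,0,0],[0,0,-0.03,0,0,0,0],[0,0,-0.029,0,0,0,0],[0,-0.006,0,0,0,0,0],[0,-0.004,0,0,0,0,0],[0,-0.002,0,0,0,0,0],[0,0,0,0,0,0,0]]'
python3 -m handwheel '[[0,-0.002,0,0,0,0,0],[0,-0.002,0,0,0,0,0],[0,-0.002,0,0,0,0,0],[0,0,0,0,0,0,0]]'
python3 - <<'E'
from h import *
s,R=st();p=np.array(s['position'])[:2]*1000-[558.9,11.5];print(p@[.9962,-.0872],p@[.0872,.9962])
E
```

```text
time: 56.98
position: [0.5414, -0.0439, 0.0139]
tool_rot: [-0.134, -3.138, -0.005]
ft_force: [-1.0, 0.6, -0.7]
grip_width: 0.006
grip_force: 0.0
time: 57.48
position: [0.5418, -0.0443, 0.0131]
tool_rot: [-0.135, -3.126, -0.004]
ft_force: [-12.5, 2.8, 10.1]
grip_width: 0.005
grip_force: 6.8
t 57.48 p [ 0.5418 -0.0443  0.0131] x [-0.996  0.086  0.012] y [0.086 0.996 0.002] z [-0.012  0.003 -1.   ] F [-12.5   2.8  10.1] g 0.0004 6.8
-12.133424609784143 -57.03213778418255
```

```bash
python3 -m handwheel '[[0,0.018,0,-0.001,0,0,0],[0,0,0.04,0,0,0,0],[0,0,0.04,0,0,0,0],[0,0,0.035,0,0,0,0],[0,-0.006,0,0,0,0,0],[0,-0.004,0,0,0,0,0],[0,-0.002,0,0,0,0,0],[0,0,0,0,0,0,0]]'
python3 -m handwheel '[[0,-0.002,0,0,0,0,0],[0,-0.002,0,0,0,0,0],[0,-0.002,0,0,0,0,0],[0,0,0,0,0,0,0]]'
python3 - <<'E'
from h import *
s,R=st();p=np.array(s['position'])[:2]*1000-[558.9,11.5];print(p@[.9962,-.0872],p@[.0872,.9962])
E
```

```text
time: 58.48
position: [0.5516, 0.0682, 0.0152]
tool_rot: [-0.14, -3.138, -0.003]
ft_force: [0.1, -0.1, 0.5]
grip_width: 0.005
grip_force: 0.0
time: 58.98
position: [0.5533, 0.0688, 0.0146]
tool_rot: [-0.136, -3.13, -0.001]
ft_force: [-10.7, -0.8, 6.8]
grip_width: 0.004
grip_force: 5.0
t 58.98 p [0.5533 0.0688 0.0146] x [-0.996  0.087  0.009] y [0.087 0.996 0.   ] z [-0.009  0.001 -1.   ] F [-10.7  -0.8   6.8] g 0.0003 5.0
-10.57548911342824 56.56238199581767
```

```bash
python3 -m handwheel '[[0,0.02,0,0,0,0,0],[0,0,0,-0.05,0,0,0],[0,0,-0.05,-0.06,0,0,9.9],[0,0,-0.05,0,0,0,9.9],[0,0,0,0,0,0,9.9],[0,0,0,0,0,0,9.9],[0,0,0,0,0,0,9.9],[0,0,0,0,0,0,9.9],[0,0,0,0,0,0,9.9],[0,0,0,0,0,0,9.9],[0,0,0,0,0,0,9.9],[0,0,0,0,0,0,9.9]]'
python3 -m handwheel '[[0.026,0,0,0,0,0,9.9],[0.026,0,0,0,0,0,9.9],[0.026,0,0,0,0,0,9.9],[0.026,0,0,0,0,0,9.9],[0.026,0,0,0,0,0,9.9],[0.026,0,0,0,0,0,9.9],[0.026,0,0,0,0,0,9.9],[0.026,0,0,0,0,0,9.9],[0.026,0,0,0,0,0,9.9],[0.026,0,0,0,0,0,9.9],[0.026,0,0,0,0,0,0]]'
python3 - <<'E'
from h import *
im,d=shot('top');cv2.imwrite('pics/t8.png',cv2.resize(im[160:280,240:380],None,fx=5,fy=5,interpolation=cv2.INTER_CUBIC))
go(433.3,175.4,100,-23.8,5)
E
```

```text
time: 60.48
position: [0.5215, -0.0178, 0.1132]
tool_rot: [-2.48, -1.927, -0.003]
ft_force: [-0.7, -0.3, -0.0]
grip_width: 0.003
grip_force: 0.0
time: 61.85
position: [0.5214, -0.0177, 0.1132]
tool_rot: [-3.077, 0.623, -0.0]
ft_force: [-0.6, -0.7, -0.1]
grip_width: 0.3
grip_force: 0.0
t 61.9 p [ 0.5213 -0.0177  0.1131] x [ 0.922 -0.387 -0.001] y [-0.387 -0.922 -0.002] z [ 0.     0.002 -1.   ] F [ 1.2 -0.2  1.2] g 0.0255 0.0
q [ 0.16  0.14 -0.19  1.9   0.03  1.1  -2.01] yaw -22.8 turn [-0.13  0.03  1.  ] shift [-158.5 -141.2   13.1] per row [-31.7 -28.2   2.6]
```

View pics/t8.png

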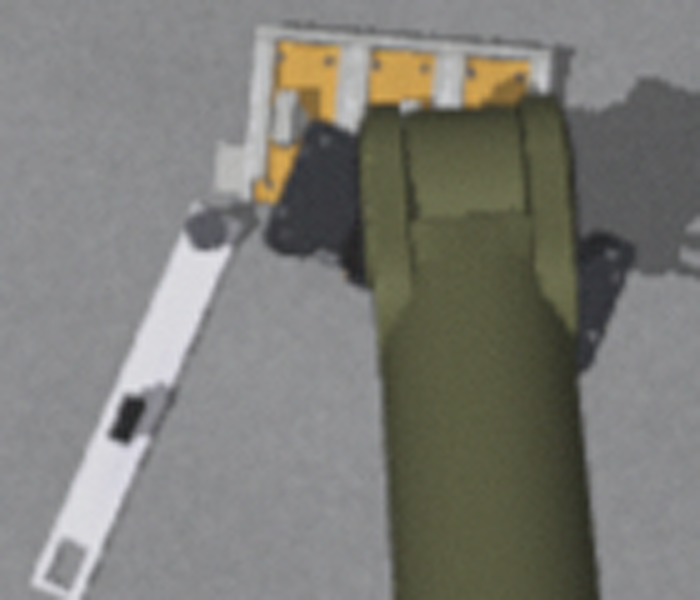

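```bash
python3 -m handwheel '[[0.026,-0.0317,-0.0282,0,0,0,1],[0.026,-0.0317,-0.0282,0,0,0,0],[0.026,-0.0317,-0.0282,0,0,0,0],[0.026,-0.0317,-0.0282,0,0,0,0],[0.026,-0.0317,-0.0282,0.01,0,0,0],[0.026,0,0,0,0,0,0],[0.026,0,0,0,0,0,0]]'
python3 - <<'E'
from h import *
f=lambda L:[((u+.5)/5-.5+240,(v+.5)/5-.5+160) for u,v in L]
print(atz('top',f([(127,418)]),.036)*1000, atz('top',f([(208,229)]),.03)*1000)
e=atz('top',f([(33,582),(76,599),(196,203),(240,222)]),.006)*1000; print(e); v=e[2:].mean(0)-e[:2].mean(0);print(np.degrees(np.arctan2(v[1],v[0])),np.linalg.norm(v))
go(433.3,175.4,19.5,-23.8,5)
E
```

```text
time: 62.78
position: [0.4334, 0.1747, 0.1037]
tool_rot: [-3.071, 0.65, 0.0]
ft_force: [0.4, -1.3, -0.5]
grip_width: 0.299
grip_force: 0.0
[[432.59346323 175.32542545  36.        ]] [[547.5296554  125.38041714  30.        ]]
[[332.96963671 237.01809779   6.        ]
 [322.21386971 210.55377909   6.        ]
 [565.92349659 134.31606886   6.        ]
 [553.62106461 107.01845801   6.        ]]
-23.94751218493908 254.04971646067847
t 62.77 p [0.4334 0.1747 0.1037] x [ 0.914 -0.405 -0.001] y [-0.405 -0.914 -0.002] z [ 0.     0.002 -1.   ] F [ 0.4 -1.3 -0.5] g 0.026 0.0
q [-0.06  0.05 -0.38  2.02  0.02  1.07 -2.44] yaw -23.9 turn [-0.11  0.03 -0.1 ] shift [-0.3 -0.6 84.2] per row [-0.1 -0.1 16.8]
```

```bash
python3 -m handwheel '[[0.026,0,-0.0005,0.03,0,0,0],[0.026,0,0,0.03,0,0,0],[0.026,0,0,0.015,0,0,0],[0.026,0,0,0.009,0,0,0],[0,0,0,0,0,0,0],[0,0,0,0,0,0,0],[0,0,0,0,0,0,0]]' 30
python3 -c "
from h import *
st()"
python3 -m handwheel '[[0,0,0,-0.003,0,0,0],[0,0,0,-0.003,0,0,0],[0,0.001,0,-0.005,0,-2.3,0],[0,0.001,0,-0.005,0,-2.3,0],[0,0.001,0,-0.005,0,-2.4,0],[0,0,0,0,0,0,0]]'
python3 -c "
from h import *
st()"
```

```text
time: 63.65
position: [0.4339, 0.1761, 0.0204]
tool_rot: [-3.07, 0.652, -0.001]
ft_force: [-0.5, 0.0, 1.1]
grip_width: 0.136
grip_force: 30.0
t 63.65 p [0.4339 0.1761 0.0204] x [ 0.914 -0.407  0.   ] y [-0.407 -0.914 -0.003] z [ 0.002  0.003 -1.   ] F [-0.5  0.   1.1] g 0.0119 30.0
time: 64.4
position: [0.4375, 0.174, 0.0407]
tool_rot: [-3.039, 0.648, 0.185]
ft_force: [0.0, 0.2, -2.0]
grip_width: 0.135
grip_force: 30.0
t 64.4 p [0.4375 0.174  0.0407] x [ 0.906 -0.405 -0.122] y [-0.408 -0.913 -0.003] z [-0.11   0.052 -0.993] F [ 0.   0.2 -2. ] g 0.0118 30.0
```

```bash
python3 -m handwheel '[[0,0.0012,0.0167,-0.0001,-1,0,-8],[0,0.0012,0.0167,-0.0001,-1,0,-8],[0,0.0012,0.0167,-0.0001,-1,0,-8],[0,0.0012,0.0167,-0.0001,-1,0,-8],[0,0.0012,0.0167,-0.0001,-1,0,-8],[0,0.0012,0.0167,-0.0001,-1,0,-8],[0,0,0,0,0,0,0]]'
python3 -m handwheel '[[0,0.0012,0.0167,-0.0001,-1,0,-8],[0,0.0012,0.0167,-0.0001,-1,0,-8],[0,0.0012,0.0167,-0.0001,-1,0,-8],[0,0.0012,0.0167,-0.0001,-1,0,-8],[0,0.0012,0.0167,-0.0001,-1,0,-8],[0,0,0,0,0,0,0]]'
python3 - <<'E'
from h import *
s,R=st();print(np.linalg.norm(np.array(s['position'])[:2]-[.5467,.125]))
go(535.1,6.9,40.9,85.16)
E
```

```text
time: 65.28
position: [0.4367, 0.0764, 0.0398]
tool_rot: [3.041, 0.653, -0.186]
ft_force: [0.2, 0.4, -0.6]
grip_width: 0.136
grip_force: 30.0
time: 66.03
position: [0.4947, 0.019, 0.0397]
tool_rot: [2.598, 1.638, -0.157]
ft_force: [-0.1, 0.9, -2.2]
grip_width: 0.138
grip_force: 30.0
t 66.03 p [0.4947 0.019  0.0397] x [ 0.428  0.896 -0.121] y [ 0.902 -0.431  0.001] z [-0.051 -0.11  -0.993] F [-0.1  0.9 -2.2] g 0.012 30.0
0.11809295306117881
t 66.03 p [0.4947 0.019  0.0397] x [ 0.428  0.896 -0.121] y [ 0.902 -0.431  0.001] z [-0.051 -0.11  -0.993] F [-0.1  0.9 -2.2] g 0.012 30.0
q [ 0.21  0.24 -0.41  1.97  0.23  1.03 -0.77] yaw 64.46 turn [ -1.19   6.89 -20.67] shift [-8.6 41.3 -1.2] per row [-8.6 41.3 -1.2]
```

```bash
python3 -m handwheel '[[0,0.0005,0.0108,-0.0001,-0.65,0,-5.15],[0,0.0005,0.0108,-0.0001,-0.65,0,-5.15],[0,0.0005,0.0108,-0.0001,-0.65,0,-5.15],[0,0.0005,0.0108,-0.0001,-0.65,0,-5.15],[0,0,0,0,0,0,0],[0,0,0,0,0,0,0]]'
python3 - <<'E'
from h import *
go(535.1,6.9,40.9,85.16)
im,d=shot('scene');cv2.imwrite('pics/s9.png',cv2.resize(im[150:270,240:400],None,fx=4.5,fy=4.5))
E
```

```text
time: 66.78
position: [0.5357, 0.0079, 0.04]
tool_rot: [2.247, 2.069, -0.135]
ft_force: [0.8, -2.0, -0.9]
grip_width: 0.131
grip_force: 30.0
t 66.78 p [0.5357 0.0079 0.04  ] x [ 0.082  0.989 -0.122] y [ 0.997 -0.082  0.002] z [-0.008 -0.122 -0.993] F [ 0.8 -2.  -0.9] g 0.0114 30.0
q [ 0.24  0.29 -0.44  1.91  0.29  1.01 -0.42] yaw 85.27 turn [0.14 7.02 0.12] shift [-1.  -0.5 -0.9] per row [-1.  -0.5 -0.9]
```

View pics/s9.png

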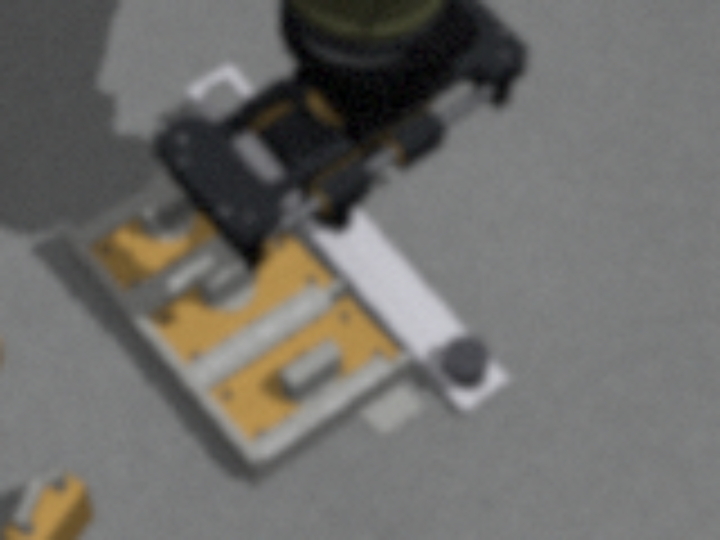

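```bash
python3 -m handwheel '[[0,-0.001,-0.0005,0,0,0,0.1],[0,-0.001,0,0.005,0,2.4,0],[0,-0.001,0,0.005,0,2.3,0],[0,-0.001,0,0.005,0,2.3,0],[0,0,0,0,0,0,0]]'
python3 -m handwheel '[[0,0,0,0.003,0,0,0],[0,0,0,0.003,0,0,0],[0,0,0,0,0,0,0]]'
python3 - <<'E'
from h import *
go(534.7,2.2,19.7,85.04)
E
```

```text
time: 67.45
position: [0.5345, 0.0014, 0.0249]
tool_rot: [2.312, 2.126, 0.0]
ft_force: [-0.7, -0.0, -1.5]
grip_width: 0.135
grip_force: 30.0
time: 67.82
position: [0.5354, 0.0031, 0.0204]
tool_rot: [2.307, 2.129, 0.001]
ft_force: [-2.4, -0.2, 6.5]
grip_width: 0.132
grip_force: 30.0
t 67.83 p [0.5354 0.0031 0.0204] x [ 0.08   0.997 -0.001] y [ 0.997 -0.08   0.002] z [ 0.002 -0.001 -1.   ] F [-2.4 -0.2  6.5] g 0.0115 30.0
q [ 0.34  0.31 -0.45  1.94  0.17  0.93 -0.27] yaw 85.41 turn [0.13 0.06 0.37] shift [-0.9 -0.6  0.7] per row [-0.9 -0.6  0.7]
```

```bash
python3 -m handwheel '[[0.02,0,0,0,0,0,0],[0.024,0,0,0,0,0,0],[0.024,0,0,-0.02,0,0,0],[0.024,0,0,-0.04,0,0,0],[0.024,0,0,-0.06,0,0,0],[0.024,0,-0.03,-0.06,0,0,0],[0.024,-0.06,0,-0.0,0,0,0],[0.024,-0.06,0,0,0,0,0],[0.024,-0.06,0,0,0,0,0],[0.024,-0.06,0,0,0,0,0],[0.024,-0.06,0,0,0,0,0],[0.024,0,0,0,0,0,0]]'
python3 - <<'E'
from h import *
st();im,d=shot('top');shot('scene')
a=cv2.resize(im[155:235,265:375],None,fx=5.4,fy=5.4,interpolation=cv2.INTER_CUBIC)
cv2.imwrite('pics/t10.png',a)
P=cloud('scene')
from itertools import product
hx=np.array([.9962,-.0872]);hy=np.array([.0872,.9962]);pv=np.array([.5467,.125])
q=P.reshape(-1,3);r=q[:,:2]-pv;al=-(r@hy);ac=r@hx
for lo,hi in((.03,.1),(.15,.2),(.2,.24)):
    m=(al>lo)&(al<hi)&(abs(ac)<.012)&(q[:,2]<.05);print(lo,m.sum(),np.median(q[m,2]))
E
```

```text
time: 69.32
position: [0.4803, -0.3006, 0.1946]
tool_rot: [2.318, 2.117, -0.002]
ft_force: [-0.2, 0.6, 0.2]
grip_width: 0.275
grip_force: 0.0
t 69.33 p [ 0.4803 -0.3006  0.1946] x [ 0.09   0.996 -0.003] y [ 0.996 -0.09   0.001] z [ 0.001 -0.003 -1.   ] F [-0.2  0.6  0.2] g 0.0239 0.0
0.03 215 0.005630349831279407
0.15 126 0.005485542683580506
0.2 100 0.004676280778718875
```

View pics/t10.png

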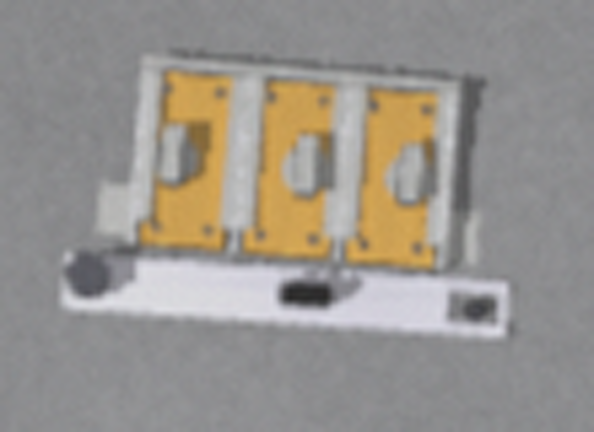

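The picture shows all three locks home with knobs up. The strap lies across the mouths with the bolt visible in its slot at about (478,308), and its top reads 5–6 mm along its length, so it is flat. I'm handing it in.

```bash
python3 -c "
from bench import ctrl
print(ctrl.close_job())"
```

```text
the job is handed in; nothing more can be done
None
```

All three locks are home in the bays with their knobs up, the strap lies flat with its slot over the free bolt, and the job was handed in at about 69 s.

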